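Pack the sample chest for transport

ROBOT

A 6-joint arm with a two-finger parallel gripper is mounted at the origin on the work surface. World frame = base frame: x ahead of the robot, y to its left, z up, the work surface at z = 0. Lengths are in mm, angles in rad, forces in N, time in s.
With the tool pointing down it reaches from about 350 to 875 mm from the base axis. Payload 4.2 kg.
Tool frame: the origin (TCP) lies at the very end of the fingers, on their centre line; the grasp point (between the pads) lies 19 mm behind it; x points along the fingers, y is the direction in which the jaws open and shut, and the axes are right-handed (so a half turn about x gives the same grasp; the last joint's range is limited). The gripper opens to 87 mm and grips with 3 to 60 N. Pads are 19 mm wide; open, the fingers measure 117 mm over their backs; the gripper's body (75 mm by 190 mm) begins 51 mm behind the grasp point.
Start: joints at [-1.03, 0.385, 0.008, 0, -1.194, -0.259], TCP at [173.819, -600.322, 222.55] pointing down, gripper open.
Joint ranges: [-3.14, 3.14], [-1.21, 2.06], [-1.07, 1.41], [-3.16, 2.05], [-2.99, -0.16], [-3.1, 3.1]. Speed limits (rad/s): [2.79, 2.79, 3.14, 3.14, 3.14, 3.14].

INTERFACE

Orientations are given as a 3x3 rotation matrix whose columns are the frame's x, y, z axes.
In Python, from bench import arm gives the robot as it stands.
- The arm moves only by the shell command python3 -m creep 'ROWS' [FORCE]. ROWS is JSON, one flat list of numbers, 7 for each row, row after row: the turn, a rotation vector about the tool's x, y, z in units of 6 degrees (1.0 is 6 degrees), then the shift along the tool's x, y, z in mm, then the opening, from 0 (shut) to 1 (fully open). A call has 1 to 5 rows; each row shifts and turns the commanded pose from where the row before left it, along the tool's axes as they then stand; what a row does not reach is not made up. A row lasts 1/12 s, in which the tool goes at most 41.7 mm and 7.16 degrees, less where a joint would pass 70% of its speed; a pose out of reach is approached as far as the arm can. A call is refused whole if a number of a shift passes 41.7 or a number of a turn 1, either way. A call with a gripper value outside its range is refused whole. The fingers move at their own pace and stop on an object; FORCE is the grip in N (left out, the last holds). Time passes only in rows, so rows that do not move let the fingers close. It gives the time, the measured TCP pose, the force and the opening at its end, in the units of the state.
- arm.sense(): the state, without advancing time (a new reading comes with each control period).
- arm.read_camera(name): name is "scene" or "side" or "wrist"; returns a dict with "image" (400x640x3 uint8, blue, green, red), "camera_matrix" (3x3 intrinsics, pixels), "world_to_cam" (4x4, takes a point from world to camera coordinates). Camera axes: x right, y up, looking along -z (the intrinsics and any distortion apply to the point x, -y, -z); pixel columns grow to the right and rows downward; lengths in mm; the calibration is good to about 2 mm. A picture is of the moment at which its call begins. There is no depth.
- arm.job_done(): hands the job in, once; it reports no verdict.
The state is a dict: "t": time; "q": joint angles; "joint_velocities": joint speeds; "joint_efforts": joint torques, N m; "tool_pos": TCP position; "tool_rot": TCP orientation; "ft_force": force on the tool from outside, world axes, zero at the start; "ft_torque": the same for the moment, N m; "grip_width": finger opening in mm.
Only numpy, scipy, OpenCV 4.12 (cv2) and the standard library are available. Lean on these libraries where they do the work, as an engineer would, in place of code of your own. Each camera call takes 0.05 s, during which the arm holds its last target.

TASK

Pack all the filled tube racks for transport: draw back the flush bolt on the passive leaf of the chest, open both leaves wide, and stand every tube rack upright on the chest floor. Then shut the passive leaf and the active leaf, whose strip laps over it, slide the bolt fully home again, and last of all turn the dial to the three-pip mark. Leave the yellow sharps tub, the glass jar and the steel cup where they stand.

Things in the scene. Friction and masses are not known exactly. Their poses are not given: they have to be found in the camera images.
- chest: White two-leaf transport chest, fixed. Origin on the table under the centre of the box; x points away from the robot, y to the left leaf, z up. Box 240 (x) by 290 (y) by 130 mm high, walls and floor 10 mm. The shut leaves lie on the rim as its lid (130 to 140 mm above the table). A grey ledge, 90 mm deep, 105 mm high, on its near side (chest x -120 to -210 mm) carries dial and keeper.
- leaf_active (a joint): Active (left) leaf, 143 mm wide, 236 mm long, 10 mm thick, hinged on the chest's left rim about the chest's x. 0 = shut, grows to 1.75 rad as the free edge swings up and over to the left. Friction hinge: stays at any angle; some 6 N at its bar move it. A strip on its free edge laps 14 mm over the top of the passive leaf, so the passive leaf must be shut first.
- leaf_passive (a joint): Passive (right) leaf, same size, hinged on the right rim. 0 = shut, grows to 1.75 rad as it swings up and over to the right; stays at any angle, some 6 N at its bar. Cannot open while its bolt is home. Lifting it also lifts the active leaf's strip if that leaf is shut.
- bolt (a joint): Flush bolt on top of the passive leaf, a 10 mm steel bar sliding along the chest's x. 0 = home (its near end under the keeper strap); grows to 0.038 m as its tab is pulled away from the robot (chest +x); clear of the keeper from 0.02. Friction (2.5 N) holds it anywhere. It can be shot home only with the passive leaf shut.
- active_bar (a point): Middle of the active leaf's handle: a round steel bar 12 mm thick and 70 mm long, along the chest's x, on two posts. Its centre line is 35 mm above the leaf's top face, 121 mm from the hinge line towards the free edge, and 45 mm beyond the chest's middle in x.
- passive_bar (a point): Middle of the passive leaf's like handle, 107 mm from its hinge line and 55 mm beyond the chest's middle in x.
- active_hinge (a point): Point on the active leaf's hinge line (at the chest's middle in x, 130 mm above the table); the line runs along the chest's x. The bar stands 45 mm off the hinge plane, on the leaf's outside.
- passive_hinge (a point): Point on the passive leaf's hinge line, likewise.
- bolt_tab (a point): Grip point of the bolt's upright thumb tab: 12 mm thick along the chest's x, 26 mm wide along y; it is 28 mm above the leaf's top face and the tab ends 13 mm higher. Moves with the bolt.
- dial (a joint): Black selector dial on the ledge; value grows turning clockwise seen from above. Four detents, marked by one to four white pips: one pip 0, two 0.628, three 1.257, four 1.885 rad (end stops at 0 and 1.885). Starts at one or two pips. Springs into the nearest detent when let go; about 0.1 Nm takes it over a ridge.
- dial_grip (a point): On the dial's axis at grip height, 35 mm above the ledge. The grip is an upright bar 56 mm long, 16 mm thick, its top 14 mm above this point, over a 60 mm round skirt. The bar lies along this point's x, the pointer (white line) on its -x half, turning with the dial; at the value 0.942 the bar is along the chest's x, pointer towards the robot.
- sharps: Bystander: yellow sharps tub, 128 mm across, 116 mm high, origin under its centre. Leave alone.
- jar: Bystander: glass jar with a steel cap, 68 mm across, 100 mm high, origin under its centre. Leave alone.
- cup: Bystander: steel cup, 90 mm across, 70 mm high, origin under its centre. Leave alone.
- rack1_mid (a point): Centre, 57.5 mm above the foot, of a tube rack: white block 46 (own x) by 112 (own y) by 36 mm high, four grey-capped tubes in a row along its y (at +-28 and +-46 mm, tops 88 mm above the foot) and between them a carrying post 16 (x) by 20 (y) mm ending 115 mm above the foot. Grip the post across its 16 mm, near the top. z up. About 0.22 kg. May be absent.
- rack2_mid (a point): Centre, 57.5 mm above the foot, of a tube rack: white block 46 (own x) by 112 (own y) by 36 mm high, four grey-capped tubes in a row along its y (at +-28 and +-46 mm, tops 88 mm above the foot) and between them a carrying post 16 (x) by 20 (y) mm ending 115 mm above the foot. Grip the post across its 16 mm, near the top. z up. About 0.22 kg. May be absent.
- rack3_mid (a point): Centre, 57.5 mm above the foot, of a tube rack: white block 46 (own x) by 112 (own y) by 36 mm high, four grey-capped tubes in a row along its y (at +-28 and +-46 mm, tops 88 mm above the foot) and between them a carrying post 16 (x) by 20 (y) mm ending 115 mm above the foot. Grip the post across its 16 mm, near the top. z up. About 0.22 kg. May be absent.
- keeper (a point): Top of the bolt's steel keeper strap on the ledge, 166 mm above the table, at chest x -132, y -95 mm; 18 by 44 mm. Fixed to the chest.

How it is judged (in metres and radians):
On the way, in this order (a step that is already met when the one before it is completed fails the run):
1. the bolt is drawn back with the passive leaf still shut (value of joint bolt above 0.022 m and value of joint leaf_passive below 0.06 rad), for 0.1 s.
2. both leaves stand wide open (over 70 degrees) (value of joint each of leaf_active, leaf_passive above 1.2 rad), for 0.2 s.
3. every rack stands upright on the chest floor with both leaves open (all of step 2 and x of rack1_mid in the frame of chest between -0.1 and 0.1 m and y of rack1_mid in the frame of chest between -0.125 and 0.125 m and z of each of rack1_mid, rack2_mid, rack3_mid in the frame of chest below 0.075 m and angle between each of rack1_mid, rack2_mid, rack3_mid's own z axis and vertical below 0.15 rad and x of rack2_mid in the frame of chest between -0.1 and 0.1 m and y of rack2_mid in the frame of chest between -0.125 and 0.125 m and x of rack3_mid in the frame of chest between -0.1 and 0.1 m and y of rack3_mid in the frame of chest between -0.125 and 0.125 m), for 0.2 s.
4. both leaves are shut and the bolt is home (x of rack1_mid in the frame of chest between -0.1 and 0.1 m and y of rack1_mid in the frame of chest between -0.125 and 0.125 m and z of each of rack1_mid, rack2_mid, rack3_mid in the frame of chest below 0.075 m and angle between each of rack1_mid, rack2_mid, rack3_mid's own z axis and vertical below 0.15 rad and x of rack2_mid in the frame of chest between -0.1 and 0.1 m and y of rack2_mid in the frame of chest between -0.125 and 0.125 m and x of rack3_mid in the frame of chest between -0.1 and 0.1 m and y of rack3_mid in the frame of chest between -0.125 and 0.125 m and value of joint each of leaf_active, leaf_passive below 0.06 rad and value of joint bolt below 0.006 m), for 0.2 s.
5. the dial is at the three-pip mark (value of joint dial between 1.107 and 1.407 rad), for 0.1 s.
At the end, for the whole second after the job is handed in: Every rack present stands in the chest within 0.15 rad of upright, both leaves are within 0.06 rad of shut, the bolt is within 6 mm of home and the dial within 0.15 rad of the three-pip detent (all of step 4 and all of step 5); the robot touches nothing.
It fails at once if the sharps tub is knocked more than 40 mm from its place or tipped (distance of sharps from where it was at the start of the episode above 0.04 m or angle between sharps's own z axis and vertical above 0.5 rad).
It fails at once if the glass jar is knocked more than 40 mm from its place or tipped (distance of jar from where it was at the start of the episode above 0.04 m or angle between jar's own z axis and vertical above 0.5 rad).
It fails at once if the steel cup is knocked more than 40 mm from its place or tipped (distance of cup from where it was at the start of the episode above 0.04 m or angle between cup's own z axis and vertical above 0.5 rad).
Of rack1, rack2, rack3 only 2 to 3 are there at a start; the rules pass over those that are not, and their reading is None.
At some moment in a run one of rack1, rack2, rack3 may be knocked a few centimetres aside while the robot is not near it.
It also fails if it takes over 210 s, if anything falls off the work surface, if the arm or the gripper's body presses on something with over 40 N, if the wrist force passes 120 N, or if a joint passes its speed limit or range.

## Working session

There is one attempt and no reset: what is moved stays moved. The work goes in short steps, Python scripts to look and compute and a shell command to move; the robot and the scene stay as the last step left them, time stands still between calls to the robot, and variables do not carry over. Pictures are saved under pics/ and viewed, and the job is handed in when it is done.

```bash
ls -la; mkdir -p pics; python3 - <<'E'
from bench import arm
import cv2,numpy as np
s=arm.sense()
for k,v in s.items(): print(k,np.round(v,3).tolist())
for n in("scene","side","wrist"):
    r=arm.read_camera(n); cv2.imwrite(f"pics/{n}0.png",r["image"])
    print(n,np.round(r["camera_matrix"],1).tolist(),np.round(r["world_to_cam"],3).tolist(), [k for k in r])
E
```

```text
total 12
drwxr-xr-x  3 agent agent 4096 Dec  7 06:16 .
drwxr-xr-x 23 root  root  4096 Dec  7 06:16 ..
drwxr-xr-x  2 agent agent 4096 Dec  7 06:16 pics
t 0.0
q [-1.03, 0.386, 0.007, -0.0, -1.194, -0.259]
joint_velocities [0.001, 0.0, -0.0, -0.001, 0.001, -0.0]
joint_efforts [0.0, -39.067, 18.741, 4.22, 0.011, -0.0]
tool_pos [173.646, -599.786, 221.47]
tool_rot [[-0.001, -0.278, 0.961], [0.002, 0.961, 0.278], [-1.0, 0.002, -0.0]]
ft_force [-0.363, 0.084, 0.29]
ft_torque [0.035, 0.009, -0.086]
grip_width 87.088
scene [[498.3, 0.0, 321.0], [0.0, 498.3, 201.3], [0.0, 0.0, 1.0]] [[-0.758, 0.653, -0.01, 471.875], [-0.459, -0.523, 0.718, 128.192], [0.464, 0.548, 0.696, -1897.957], [0.0, 0.0, 0.0, 1.0]] ['image', 'camera_matrix', 'world_to_cam']
side [[458.5, 0.0, 305.6], [0.0, 458.5, 200.2], [0.0, 0.0, 1.0]] [[0.985, -0.17, -0.007, -546.789], [0.103, 0.564, 0.819, -121.668], [-0.135, -0.808, 0.573, -1607.058], [0.0, 0.0, 0.0, 1.0]] ['image', 'camera_matrix', 'world_to_cam']
wrist [[350.1, 0.0, 316.3], [0.0, 350.1, 201.2], [0.0, 0.0, 1.0]] [[-0.277, 0.961, 0.001, 624.06], [-0.916, -0.264, -0.303, 38.287], [-0.291, -0.085, 0.953, -390.411], [0.0, 0.0, 0.0, 1.0]] ['image', 'camera_matrix', 'world_to_cam']
```

View pics/scene0.png

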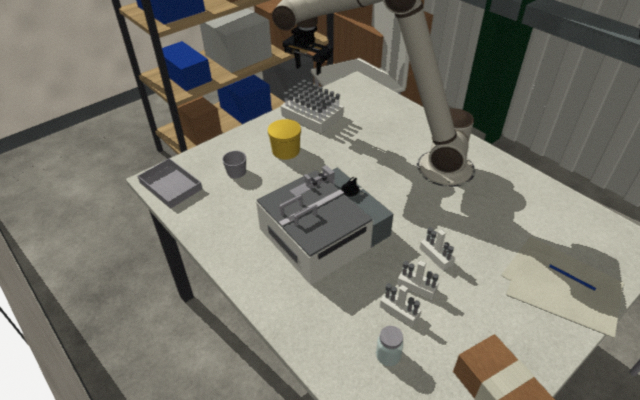

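View pics/side0.png

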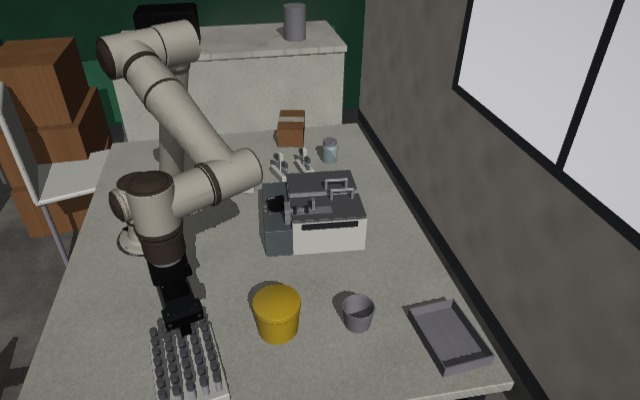

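View pics/wrist0.png

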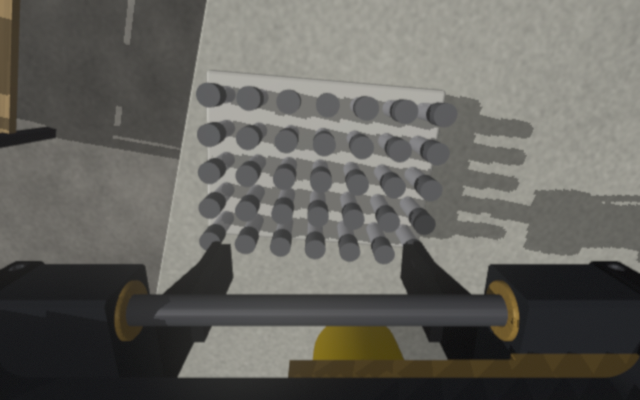

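```bash
cat > h.py <<'E'
from bench import arm
import cv2,numpy as np
from scipy.spatial.transform import Rotation as R
from scipy.optimize import least_squares
def cam(n):
    r=arm.read_camera(n); return r["image"],np.array(r["camera_matrix"]),np.array(r["world_to_cam"])
def proj(K,T,P):
    P=np.atleast_2d(P); c=P@T[:3,:3].T+T[:3,3]; v=np.c_[c[:,0],-c[:,1],-c[:,2]]
    u=v@K.T; return u[:,:2]/u[:,2:]
def back(K,T,uv,z):
    uv=np.atleast_2d(uv); d=np.c_[uv,np.ones(len(uv))]@np.linalg.inv(K).T
    d=np.c_[d[:,0],-d[:,1],-d[:,2]]@T[:3,:3]; o=-T[:3,:3].T@T[:3,3]
    return o+d*((z-o[2])/d[:,2])[:,None]
def crop(im,x0,y0,x1,y1,f,name):
    c=cv2.resize(im[y0:y1,x0:x1],None,fx=f,fy=f,interpolation=cv2.INTER_CUBIC)
    st=20 if f>=4 else 50
    for x in range((x0//st+1)*st,x1,st): cv2.putText(c,str(x),(int((x-x0)*f),10),0,.35,(0,0,255),1); cv2.line(c,(int((x-x0+.5)*f),12),(int((x-x0+.5)*f),18),(0,0,255),1)
    for y in range((y0//st+1)*st,y1,st): cv2.putText(c,str(y),(0,int((y-y0)*f)),0,.35,(0,0,255),1); cv2.line(c,(22,int((y-y0+.5)*f)),(28,int((y-y0+.5)*f)),(0,0,255),1)
    cv2.imwrite("pics/"+name+".png",c)
E
python3 - <<'E'
from h import *
im=cv2.imread("pics/scene0.png"); crop(im,250,165,400,280,5,"s1"); crop(im,370,215,470,365,4,"s2")
im=cv2.imread("pics/side0.png"); crop(im,250,160,380,260,6,"d1")
E
```

```text
(no output)
```

View pics/s1.png

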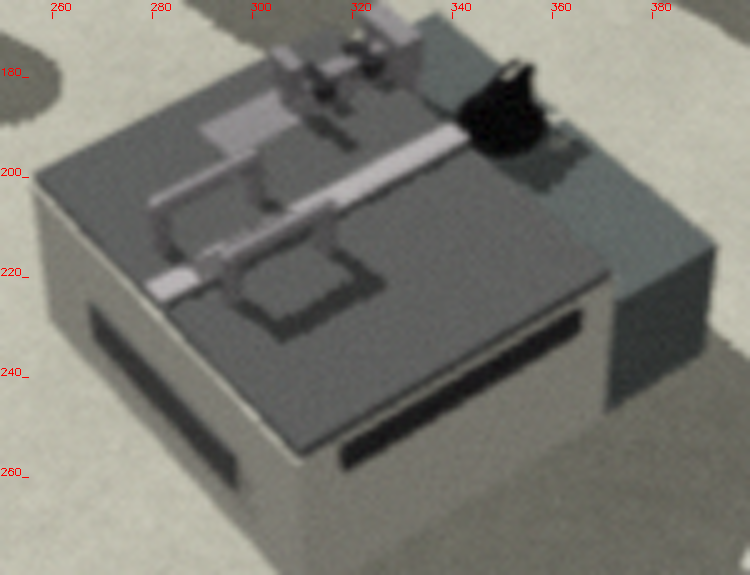

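View pics/s2.png

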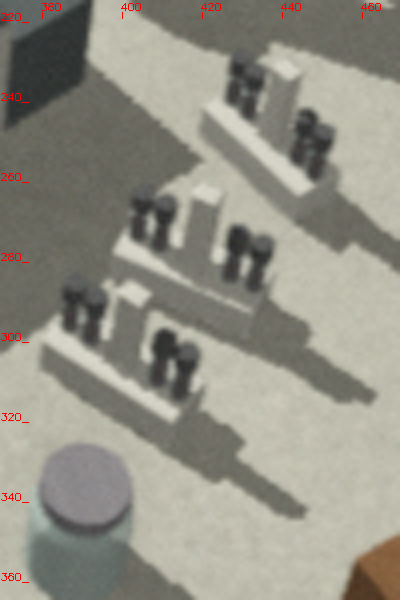

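View pics/d1.png

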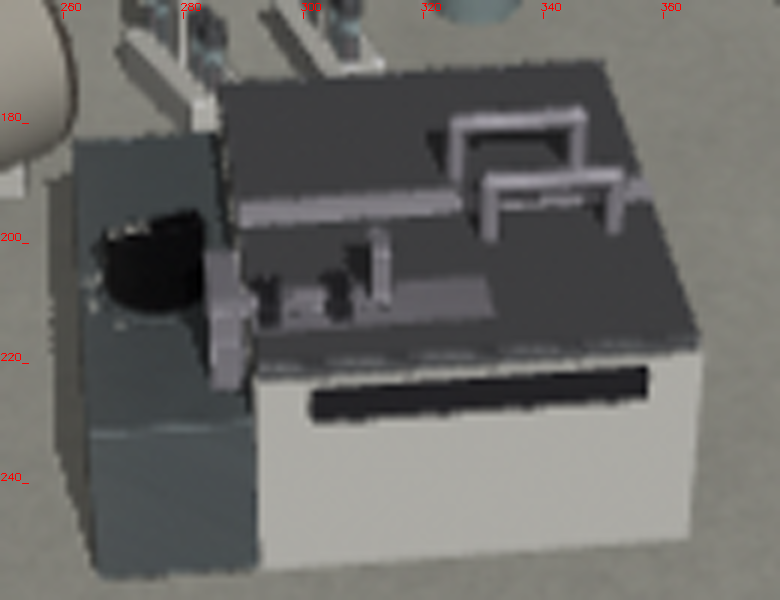

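```bash
cat > fit.py <<'E'
from h import *
Ks={};Ts={}
for n in("scene","side"): _,Ks[n],Ts[n]=cam(n)
obs=[("scene",(118,-145,140),(256.5,200)),("scene",(118,145,140),(309.5,255)),("scene",(-118,145,140),(371.5,219)),("scene",(-120,145,0),(371,247)),("scene",(120,-145,0),(260,229)),
("side",(118,-145,140),(365.5,217)),("side",(118,145,140),(350,170.5)),("side",(-118,145,140),(286.5,174)),("side",(-118,-145,140),(291.5,222)),("side",(120,-145,0),(363.5,249)),("side",(-120,-145,0),(291.5,254.5))]
def W(p,P): c,s=np.cos(p[2]),np.sin(p[2]); P=np.atleast_2d(P); return np.c_[p[0]+c*P[:,0]-s*P[:,1],p[1]+s*P[:,0]+c*P[:,1],P[:,2]]
def f(p): return np.concatenate([(proj(Ks[n],Ts[n],W(p,P))[0]-u) for n,P,u in obs])
if __name__=="__main__":
    r=least_squares(f,[550,0,0.1],loss="soft_l1"); print(r.x); print(np.round(r.fun.reshape(-1,2),1).tolist())
    for n in Ks: print(n,(-Ts[n][:3,:3].T@Ts[n][:3,3]).round())
E
python3 fit.py
```

```text
[ 6.06583428e+02 -5.48619938e+01 -7.20296498e-02]
[[-0.4, -1.7], [-0.2, -0.4], [0.9, -0.6], [-0.8, 1.2], [-0.2, -0.5], [0.3, -0.9], [-0.4, -1.4], [-0.7, -1.2], [0.1, -1.0], [0.0, 0.5], [0.5, 0.1]]
scene [1296.  800. 1234.]
side [  335. -1323.  1017.]
```

```bash
python3 - <<'E'
from fit import *
K,T=Ks["scene"],Ts["scene"]
for p,a,b in [((440.7,232),(429.7,230.5),(450,248)),((421.7,263.2),(406,263),(435.2,275.5)),((403,288),(388.5,286.2),(416.5,303))]:
    P=back(K,T,p,115)[0]; A=back(K,T,a,88)[0];B=back(K,T,b,88)[0]; d=B-A
    print(P.round(1),((A+B)/2).round(1),np.linalg.norm(d).round(1),np.degrees(np.arctan2(d[1],d[0])).round(1), np.hypot(*P[:2]).round())
for uv,z in [((285,128),116),((234,158),70),((390.5,338),100)]: print(back(K,T,uv,z).round())
p=[606.6,-54.9,-.072]
for nm,P in dict(tab=(np.nan,0,0),dial=(0,0,0),keeper=(-132,-95,166),abar=(45,145-121,175),pbar=(55,-145+107,175)).items(): print(nm,W(p,P).round(1), proj(K,T,W(p,P)).round(),proj(Ks["side"],Ts["side"],W(p,P)).round())
E
```

```text
[366.4 258.6 115. ] [369.2 262.4  88. ] 87.1 84.0 449.0
[501.  300.4 115. ] [501.3 300.5  88. ] 90.3 108.6 584.0
[605. 324. 115.] [605.9 326.1  88. ] 90.4 100.7 686.0
[[ 393. -474.  116.]]
[[ 613. -503.   70.]]
[[734. 402. 100.]]
tab [[nan nan  0.]] [[nan nan]] [[nan nan]]
dial [[606.6 -54.9   0. ]] [[314. 238.]] [[322. 225.]]
keeper [[ 468.1 -140.2  166. ]] [[328. 169.]] [[286. 205.]]
abar [[653.2 -34.2 175. ]] [[305. 211.]] [[335. 180.]]
pbar [[658.7 -96.8 175. ]] [[291. 201.]] [[341. 190.]]
```

```bash
cat > plan.py <<'E'
from h import *
import sys
C=np.array([606.6,-54.9]);YAW=-.072
def chest(P): 
    c,s=np.cos(YAW),np.sin(YAW); return np.array([C[0]+c*P[0]-s*P[1],C[1]+s*P[0]+c*P[1],P[2]])
def tochest(P):
    c,s=np.cos(YAW),np.sin(YAW); d=np.array(P[:2])-C; return np.array([c*d[0]+s*d[1],-s*d[0]+c*d[1],P[2]])
def down(ydeg):
    a=np.radians(ydeg); y=np.array([np.cos(a),np.sin(a),0]); x=np.array([0,0,-1.]); return np.c_[x,y,np.cross(x,y)]
def plan(p,Rt,n,show=True):
    s=arm.sense(); p0=np.array(s["tool_pos"]);R0=np.array(s["tool_rot"])
    dv=R.from_matrix(R0.T@Rt).as_rotvec()/n; dR=R.from_rotvec(dv).as_matrix()
    M=np.zeros((3,3));Q=R0.copy()
    for k in range(n): M+=Q;Q=Q@dR
    t=np.linalg.solve(M,np.array(p)-p0)
    print("rows x%d turn(6deg)"%n,np.round(np.degrees(dv)/6,3).tolist(),"shift",np.round(t,2).tolist())
def st():
    s=arm.sense();print("t",round(s["t"],2),"tcp",np.round(s["tool_pos"],1).tolist(),"chest",tochest(s["tool_pos"]).round(1).tolist(),"q",np.round(s["q"],2).tolist(),"F",np.round(s["ft_force"],1).tolist(),"w",round(s["grip_width"],1))
E
python3 - <<'E'
from plan import *
s=arm.sense();im,K,T=cam("wrist")
c=-T[:3,:3].T@T[:3,3]; R0=np.array(s["tool_rot"]); print("cam in tool",(R0.T@(c-np.array(s["tool_pos"]))).round(1),"axes",(R0.T@T[:3,:3].T).round(2).tolist())
plan(chest((-130,-30,330)),down(176),20)
E
```

```text
cam in tool [-161.3    0.3  -82.3] axes [[0.0, 0.3, -0.95], [1.0, 0.0, 0.0], [0.0, -0.95, -0.3]]
rows x20 turn(6deg) [-0.582, 0.0, -0.0] shift [-5.38, 6.06, 31.63]
```

```bash
python3 -c "
from plan import *
plan(chest((-60,-60,330)),down(176),20)"
```

```text
rows x20 turn(6deg) [-0.582, 0.0, -0.0] shift [-5.38, 2.11, 32.56]
```

```bash
r='-0.58,0,0,-5.4,2.1,32.5,1'
python3 -m creep '[-0.58,0,0,-5.4,2.1,32.5,1, -0.58,0,0,-5.4,2.1,32.5,1, -0.58,0,0,-5.4,2.1,32.5,1, -0.58,0,0,-5.4,2.1,32.5,1, -0.58,0,0,-5.4,2.1,32.5,1]'; python3 -m creep '[-0.58,0,0,-5.4,2.1,32.5,1, -0.58,0,0,-5.4,2.1,32.5,1, -0.58,0,0,-5.4,2.1,32.5,1, -0.58,0,0,-5.4,2.1,32.5,1, -0.58,0,0,-5.4,2.1,32.5,1]'; python3 -c "
from plan import *
st();plan(chest((-60,-60,330)),down(176),10)"
```

```text
t: 0.82
tool_pos: [319.9, -526.5, 249.7]
tool_rot: [[0.0, -0.555, 0.832], [-0.0, 0.832, 0.555], [-1.0, -0.0, 0.0]]
ft_force: [0.6, -0.5, -0.5]
grip_width: 87.0
t: 1.23
tool_pos: [436.1, -412.9, 276.7]
tool_rot: [[0.0, -0.778, 0.628], [-0.0, 0.628, 0.778], [-1.0, -0.0, -0.0]]
ft_force: [0.4, -0.5, -0.2]
grip_width: 87.1
t 1.23 tcp [436.1, -412.9, 276.7] chest [-144.3, -369.3, 276.7] q [-0.49, 0.31, 0.03, 0.0, -1.29, -0.19] F [0.4, -0.5, -0.2] w 87.1
rows x10 turn(6deg) [-0.581, -0.0, 0.0] shift [-5.33, 2.16, 32.48]
```

```bash
python3 -m creep '[-0.58,0,0,-5.4,2.1,32.5,1, -0.58,0,0,-5.4,2.1,32.5,1, -0.58,0,0,-5.4,2.1,32.5,1, -0.58,0,0,-5.4,2.1,32.5,1, -0.58,0,0,-5.4,2.1,32.5,1]'; python3 -m creep '[-0.58,0,0,-5.4,2.1,32.5,1, -0.58,0,0,-5.4,2.1,32.5,1, -0.58,0,0,-5.4,2.1,32.5,1, -0.58,0,0,-5.4,2.1,32.5,1, -0.58,0,0,-5.4,2.1,32.5,1]'; python3 -m creep '[0,0,0,0,0,0,1, 0,0,0,0,0,0,1, 0,0,0,0,0,0,1]'; python3 -c "
from plan import *
st(); im,K,T=cam('wrist'); cv2.imwrite('pics/w1.png',im); np.savez('w1.npz',K=K,T=T)
for n,P in dict(k=(-132,-95,166),ab=(45,24,175),pb=(55,-38,175)).items(): print(n,proj(K,T,chest(P)).round(1))"
```

```text
t: 1.65
tool_pos: [512.8, -269.8, 303.7]
tool_rot: [[0.0, -0.931, 0.366], [0.0, 0.366, 0.931], [-1.0, -0.0, 0.0]]
ft_force: [0.6, -0.2, 0.1]
grip_width: 87.1
t: 2.07
tool_pos: [543.2, -110.4, 330.7]
tool_rot: [[0.0, -0.997, 0.071], [0.0, 0.071, 0.997], [-1.0, -0.0, 0.0]]
ft_force: [0.5, 0.9, 0.3]
grip_width: 86.9
t: 2.32
tool_pos: [542.9, -112.1, 330.5]
tool_rot: [[-0.0, -0.997, 0.074], [-0.0, 0.074, 0.997], [-1.0, 0.0, -0.0]]
ft_force: [-0.1, 0.0, -1.0]
grip_width: 87.0
t 2.32 tcp [542.9, -112.1, 330.5] chest [-59.4, -61.6, 330.5] q [0.09, 0.21, 0.02, 0.0, -1.39, -0.16] F [-0.1, 0.0, -1.0] w 87.0
k [[395.8 145.9]]
ab [[214.4 265.9]]
pb [[198.  207.6]]
```

View pics/w1.png

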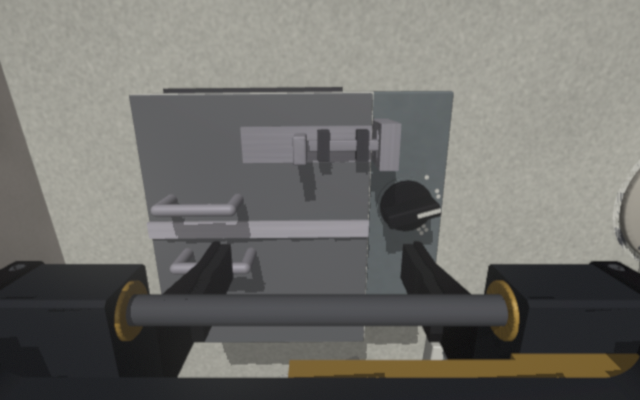

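```bash
python3 -c "
from h import *
im=cv2.imread('pics/w1.png'); crop(im,125,80,265,290,2.8,'w1a'); crop(im,260,80,460,250,4,'w1b')"
```

```text
(no output)
```

View pics/w1a.png

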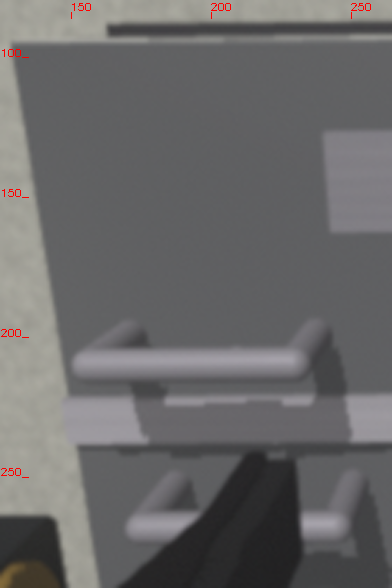

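View pics/w1b.png

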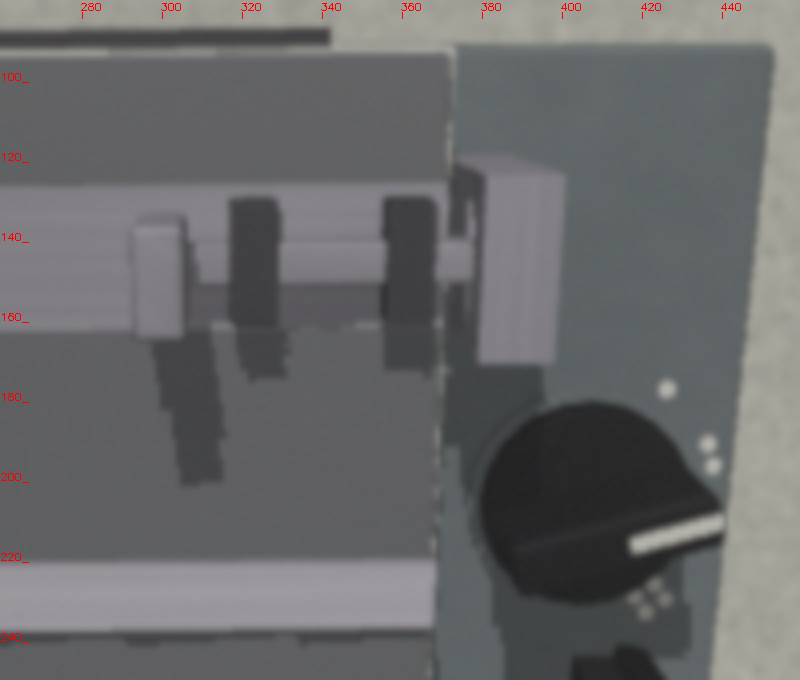

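```bash
python3 - <<'E'
import fit
from fit import *
d=np.load("w1.npz"); Ks["wrist"]=d["K"];Ts["wrist"]=d["T"]
w=[("wrist",(55,-38,175),(192.3,209.6)),("wrist",(45,24,175),(210.2,268)),("wrist",(118,-145,140),(129.3,95)),("wrist",(-118,-145,140),(372.5,93)),("wrist",(-132,-95,166),(390.2,147))]
full=list(fit.obs)
for o in (w,full+w+w):
    fit.obs[:]=o
    r=least_squares(f,[606,-55,-.07],loss="soft_l1"); print(r.x); print(np.round(r.fun.reshape(-1,2),1).tolist())
p=r.x
def cc(P): c,s=np.cos(p[2]),np.sin(p[2]); d=P[:,:2]-p[:2]; return np.c_[c*d[:,0]+s*d[:,1],-s*d[:,0]+c*d[:,1]]
pip=cc(back(d["K"],d["T"],[(426.5,177),(437,193.2),(421,229)],105))
a=np.array([.942,.314,-.942]); D=np.c_[-np.cos(a),-np.sin(a)]
A=np.zeros((6,3)); b=pip.ravel(); A[0::2,0]=1;A[1::2,1]=1;A[:,2]=D.ravel()
s=np.linalg.lstsq(A,b,rcond=None); print("dial c",s[0].round(1),(A@s[0]-b).round(1))
print("pointer",cc(back(d["K"],d["T"],[(418.5,216),(440,210)],154)).round(1), "bar far",cc(back(d["K"],d["T"],[(389,217)],154)).round(1))
# tab: top corners (292.5,135.5),(306,135.5),(306,164),(292.5,164)
print("tab",cc(back(d["K"],d["T"],[(299,150),(292.8,136),(304.5,164)],181)).round(1))
print("skirt",cc(back(d["K"],d["T"],[(406,203)],115)).round(1))
E
```

```text
[ 6.11469083e+02 -5.26252976e+01 -6.66861612e-02]
[[0.9, 0.9], [-0.1, 0.4], [-2.0, -1.1], [0.4, -1.3], [-0.1, 1.0]]
[ 6.11073201e+02 -5.27168239e+01 -6.58558879e-02]
[[-1.2, -0.5], [-0.5, 0.8], [0.4, 0.2], [-1.3, 2.0], [-1.0, 0.8], [1.7, -1.6], [0.4, -1.9], [0.2, -1.5], [1.7, -1.4], [1.3, -0.2], [2.1, -0.3], [1.3, 0.9], [0.3, 0.4], [-1.8, -1.2], [0.7, -1.5], [0.2, 0.7], [1.3, 0.9], [0.3, 0.4], [-1.8, -1.2], [0.7, -1.5], [0.2, 0.7]]
dial c [-163.8  -20.2   39.3] [ 0.5 -0.2  0.   0.2 -0.5 -0.1]
pointer [[-167.1  -22.8]
 [-188.5  -29.1]] bar far [[-136.9  -21.9]]
tab [[ -47.6  -96.1]
 [ -42.5 -108.5]
 [ -52.3  -83.4]]
skirt [[-163.7  -24.2]]
```

```bash
sed -i 's/^C=.*/C=np.array([610.5,-53.0]);YAW=-.0665/' plan.py; python3 -c "
from plan import *
st();plan(chest((-47.6,-96,210)),down(176.2),5)
print(chest((-47.6,-96,162)))"
```

```text
t 2.47 tcp [542.7, -113.1, 330.2] chest [-63.6, -64.5, 330.2] q [0.09, 0.21, 0.02, -0.0, -1.39, -0.16] F [-1.2, -0.3, 0.5] w 86.8
rows x5 turn(6deg) [-0.019, -0.0, -0.002] shift [24.04, -3.25, -6.28]
[ 556.625915   -145.62474273  162.        ]
```

```bash
python3 -m creep '[0,0,0,24,-3.2,-6.3,0.4, 0,0,0,24,-3.2,-6.3,0.4, 0,0,0,24,-3.2,-6.3,0.4, 0,0,0,24,-3.2,-6.3,0.4, -0.1,0,0,24,-3.2,-6.3,0.4]'; python3 -m creep '[0,0,0,0,0,0,0.4, 0,0,0,0,0,0,0.4]';  python3 -c "
from plan import *
st();plan(chest((-47.6,-96,162)),down(176.2),4); im,K,T=cam('wrist'); crop(im,240,150,480,300,3,'w2');print(proj(K,T,chest((-47.6,-96,181))),proj(K,T,chest((-47.6,-96,160))))"
```

```text
t: 2.88
tool_pos: [556.3, -146.2, 209.3]
tool_rot: [[-0.0, -0.998, 0.066], [-0.0, 0.066, 0.998], [-1.0, 0.0, -0.0]]
ft_force: [-0.0, 0.4, 0.4]
grip_width: 61.4
t: 3.05
tool_pos: [555.9, -145.8, 209.5]
tool_rot: [[-0.003, -0.998, 0.066], [-0.0, 0.066, 0.998], [-1.0, 0.003, -0.001]]
ft_force: [0.3, 0.4, 0.2]
grip_width: 48.4
t 3.05 tcp [555.9, -145.8, 209.5] chest [-48.3, -96.3, 209.5] q [0.03, 0.31, -0.14, 0.0, -1.13, -0.09] F [0.3, 0.4, 0.2] w 48.4
rows x4 turn(6deg) [0.001, -0.002, -0.008] shift [11.87, -0.21, 0.07]
[[317.14425935 238.50367509]] [[316.99499311 225.40123709]]
```

View pics/w2.png

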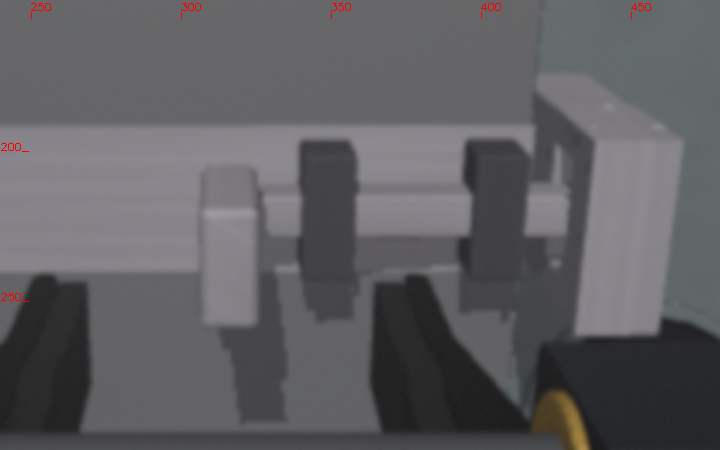

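```bash
python3 -m creep '[0,0,0,12,0,0,0.4, 0,0,0,12,0,0,0.4, 0,0,0,10,0,0,0.4, 0,0,0,10,0,0,0.4, 0,0,0,0,0,0,0.4]';  python3 -m creep '[0,0,0,0,0,0,0, 0,0,0,0,0,0,0, 0,0,0,0,0,0,0, 0,0,0,0,0,0,0, 0,0,0,0,0,0,0]' 25
```

```text
t: 3.52
tool_pos: [555.9, -144.4, 165.4]
tool_rot: [[-0.002, -0.998, 0.064], [0.0, 0.064, 0.998], [-1.0, 0.002, 0.0]]
ft_force: [-0.1, -0.4, -1.1]
grip_width: 35.1
t: 3.93
tool_pos: [556.6, -144.7, 167.1]
tool_rot: [[0.0, -0.998, 0.064], [-0.0, 0.064, 0.998], [-1.0, -0.0, -0.0]]
ft_force: [-0.8, -0.2, 2.3]
grip_width: 11.7
```

```bash
python3 -m creep '[0,0,0,0,-9,0,0, 0,0,0,0,-9,0,0, 0,0,0,0,-9,0,0, 0,0,0,0,-8,0,0, 0,0,0,0,0,0,0]';  python3 -m creep '[0,0,0,0,0,0,0, 0,0,0,0,0,0,0]'; python3 -c "
from plan import *
st(); im,K,T=cam('side'); crop(im,250,160,380,260,6,'d2')"
```

```text
t: 4.35
tool_pos: [594.0, -147.1, 167.1]
tool_rot: [[0.002, -0.998, 0.063], [-0.001, 0.063, 0.998], [-1.0, -0.002, -0.001]]
ft_force: [-0.7, 0.3, 4.3]
grip_width: 11.9
t: 4.52
tool_pos: [593.9, -147.1, 167.1]
tool_rot: [[0.004, -0.998, 0.063], [-0.001, 0.063, 0.998], [-1.0, -0.004, -0.0]]
ft_force: [3.2, -0.6, 3.2]
grip_width: 11.7
t 4.52 tcp [593.9, -147.1, 167.1] chest [-10.3, -95.0, 167.1] q [0.02, 0.4, -0.11, 0.0, -1.05, -0.09] F [3.2, -0.6, 3.2] w 11.7
```

View pics/d2.png

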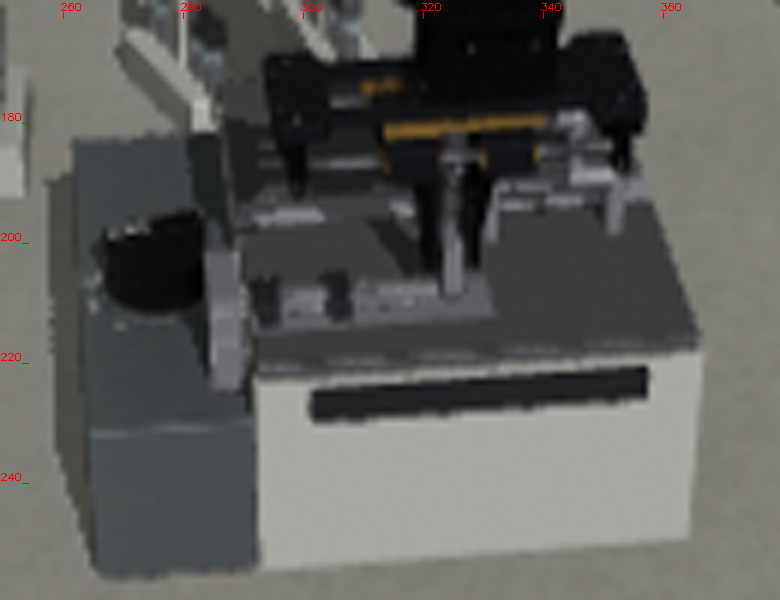

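```bash
python3 -m creep '[0,0,0,0,0,0,0.3, 0,0,0,0,0,0,0.3, 0,0,0,-10,0,0,0.35, 0,0,0,-20,0,0,0.4, 0,0,0,-20,0,0,0.4]';  python3 -c "
from plan import *
st();plan(chest((45,24,230)),down(86.2),15)
" 
```

```text
t: 4.98
tool_pos: [590.5, -146.9, 216.3]
tool_rot: [[-0.004, -0.998, 0.064], [0.0, 0.064, 0.998], [-1.0, 0.004, -0.0]]
ft_force: [-0.2, 0.4, -0.2]
grip_width: 32.4
t 4.98 tcp [590.5, -146.9, 216.3] chest [-13.8, -95.0, 216.3] q [0.02, 0.36, -0.04, -0.0, -1.17, -0.09] F [-0.2, 0.4, -0.2] w 32.4
rows x15 turn(6deg) [1.002, -0.002, -0.002] shift [-0.91, 2.65, 9.46]
```

```bash
python3 -m creep '[1,0,0,-1,2.6,9.5,0.4, 1,0,0,-1,2.6,9.5,0.4, 1,0,0,-1,2.6,9.5,0.4, 1,0,0,-1,2.6,9.5,0.4, 1,0,0,-1,2.6,9.5,0.4]'; python3 -m creep '[1,0,0,-1,2.6,9.5,0.4, 1,0,0,-1,2.6,9.5,0.4, 1,0,0,-1,2.6,9.5,0.4, 1,0,0,-1,2.6,9.5,0.4, 1,0,0,-1,2.6,9.5,0.4]'; python3 -m creep '[1,0,0,-1,2.6,9.5,0.4, 1,0,0,-1,2.6,9.5,0.4, 1,0,0,-1,2.6,9.5,0.4, 1,0,0,-1,2.6,9.5,0.4, 1,0,0,-1,2.6,9.5,0.4]';python3 -m creep '[0,0,0,0,0,0,0.4,0,0,0,0,0,0,0.4]'; python3 -c "
from plan import *
st();plan(chest((45,24,158)),down(86.2),5); im,K,T=cam('wrist'); cv2.imwrite('pics/w3.png',im)
print(proj(K,T,chest((45,24,175))),proj(K,T,chest((10,24,175))),proj(K,T,chest((55,-38,175))))
"
```

```text
t: 5.4
tool_pos: [591.1, -97.8, 221.9]
tool_rot: [[-0.001, -0.829, 0.559], [0.0, 0.559, 0.829], [-1.0, 0.001, -0.0]]
ft_force: [0.2, 0.8, 0.5]
grip_width: 34.9
t: 5.82
tool_pos: [616.0, -55.7, 226.8]
tool_rot: [[-0.001, -0.439, 0.898], [0.0, 0.898, 0.439], [-1.0, 0.001, -0.001]]
ft_force: [0.3, -0.2, -0.1]
grip_width: 34.7
t: 6.23
tool_pos: [658.6, -31.7, 231.7]
tool_rot: [[-0.001, 0.069, 0.998], [0.0, 0.998, -0.069], [-1.0, -0.0, -0.001]]
ft_force: [1.0, 1.0, -0.1]
grip_width: 35.0
t: 6.4
tool_pos: [658.4, -32.0, 231.2]
tool_rot: [[-0.001, 0.061, 0.998], [-0.0, 0.998, -0.061], [-1.0, -0.0, -0.001]]
ft_force: [0.0, -0.5, 0.4]
grip_width: 34.7
t 6.4 tcp [658.4, -32.0, 231.2] chest [46.4, 24.1, 231.2] q [0.2, 0.44, 0.12, -0.0, -1.25, -1.83] F [0.0, -0.5, 0.4] w 34.7
rows x5 turn(6deg) [0.01, -0.003, 0.0] shift [14.64, -0.02, -0.27]
[[315.3385896  218.40639276]] [[315.55605807 166.42988899]] [[222.82467773 231.97164769]]
```

View pics/w3.png

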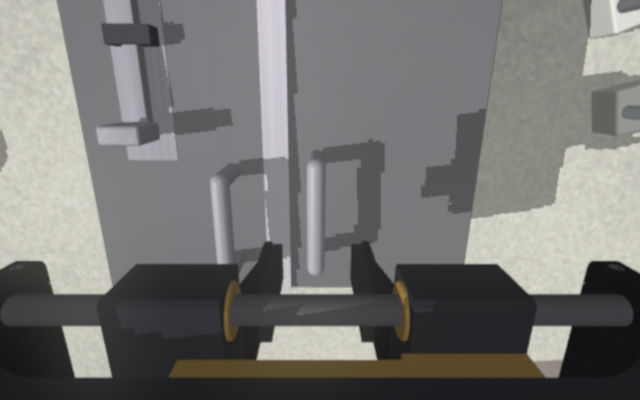

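```bash
python3 -m creep '[0,0,0,15,0,0,0.4, 0,0,0,15,0,0,0.4, 0,0,0,15,0,0,0.4, 0,0,0,15,0,0,0.4, 0,0,0,13,0,0,0.4]'; python3 -m creep '[0,0,0,0,0,0,0, 0,0,0,0,0,0,0, 0,0,0,0,0,0,0, 0,0,0,0,0,0,0, 0,0,0,0,0,0,0]' 25; python3 -c "
from plan import *
st(); s=arm.sense(); p=np.array(s['tool_pos']);R0=np.array(s['tool_rot']); h=chest((0,145,130)); ax=np.array([np.cos(YAW),np.sin(YAW),0])
for a in (3,5):
  dR=R.from_rotvec(-np.radians(a)*ax).as_matrix(); print(a,(R0.T@(h+dR@(p-h)-p)).round(2), (np.degrees(R0.T@(-np.radians(a)*ax))/6).round(3))
"
```

```text
t: 6.87
tool_pos: [657.6, -32.4, 157.8]
tool_rot: [[-0.001, 0.062, 0.998], [0.0, 0.998, -0.062], [-1.0, 0.0, -0.001]]
ft_force: [-0.3, -0.5, -0.6]
grip_width: 34.9
t: 7.28
tool_pos: [659.3, -32.6, 160.0]
tool_rot: [[0.002, 0.063, 0.998], [-0.001, 0.998, -0.063], [-1.0, -0.001, 0.002]]
ft_force: [0.1, 0.2, 1.9]
grip_width: 11.2
t 7.28 tcp [659.3, -32.6, 160.0] chest [47.3, 23.6, 160.0] q [0.2, 0.49, 0.01, 0.0, -1.09, -1.83] F [0.1, 0.2, 1.9] w 11.2
3 [-6.31  1.73  0.02] [-0.001  0.002 -0.5  ]
5 [-10.47   3.07   0.03] [-0.002  0.003 -0.833]
```

```bash
python3 -m creep '[0,0,-0.5,-6.3,1.7,0,0, 0,0,-0.5,-6.3,1.7,0,0, 0,0,-0.5,-6.3,1.7,0,0, 0,0,-0.5,-6.3,1.7,0,0, 0,0,-0.5,-6.3,1.7,0,0]';  python3 -c "
from plan import *
st()"
```

```text
t: 7.7
tool_pos: [660.0, -21.3, 189.6]
tool_rot: [[-0.016, 0.062, 0.998], [-0.262, 0.963, -0.064], [-0.965, -0.262, 0.001]]
ft_force: [2.7, -4.4, -4.1]
grip_width: 10.9
t 7.7 tcp [660.0, -21.3, 189.6] chest [47.3, 34.9, 189.6] q [0.32, 0.48, -0.04, 0.27, -1.16, -2.08] F [2.7, -4.4, -4.1] w 10.9
```

```bash
python3 -m creep '[0,0,-0.5,-6.3,1.7,0,0, 0,0,-0.5,-6.3,1.7,0,0, 0,0,-0.5,-6.3,1.7,0,0, 0,0,-0.5,-6.3,1.7,0,0, 0,0,-0.5,-6.3,1.7,0,0]';  python3 -m creep '[0,0,-0.5,-6.3,1.7,0,0, 0,0,-0.5,-6.3,1.7,0,0, 0,0,-0.5,-6.3,1.7,0,0, 0,0,-0.5,-6.3,1.7,0,0, 0,0,-0.5,-6.3,1.7,0,0]';python3 -c "
from plan import *
st()"
```

```text
t: 8.12
tool_pos: [661.2, -2.0, 216.1]
tool_rot: [[-0.031, 0.056, 0.998], [-0.502, 0.863, -0.064], [-0.865, -0.503, 0.001]]
ft_force: [2.9, -4.3, -2.6]
grip_width: 11.1
t: 8.53
tool_pos: [662.9, 23.4, 236.7]
tool_rot: [[-0.044, 0.046, 0.998], [-0.708, 0.704, -0.064], [-0.705, -0.709, 0.002]]
ft_force: [2.7, -4.1, -0.6]
grip_width: 11.1
t 8.53 tcp [662.9, 23.4, 236.7] chest [47.2, 79.7, 236.7] q [0.52, 0.59, -0.06, 0.64, -1.46, -2.41] F [2.7, -4.1, -0.6] w 11.1
```

```bash
python3 -m creep '[0,0,-0.5,-6.3,1.7,0,0, 0,0,-0.5,-6.3,1.7,0,0, 0,0,-0.5,-6.3,1.7,0,0, 0,0,-0.5,-6.3,1.7,0,0, 0,0,-0.5,-6.3,1.7,0,0]';  python3 -c "
from plan import *
st()"; python3 -m creep '[0,0,-0.5,-6.3,1.7,0,0, 0,0,-0.5,-6.3,1.7,0,0, 0,0,-0.5,-6.3,1.7,0,0, 0,0,-0.5,-6.3,1.7,0,0, 0,0,-0.5,-6.3,1.7,0,0]';python3 -c "
from plan import *
st()"
```

```text
t: 8.95
tool_pos: [664.8, 53.3, 249.9]
tool_rot: [[-0.055, 0.033, 0.998], [-0.865, 0.497, -0.064], [-0.498, -0.867, 0.002]]
ft_force: [2.6, -4.6, -0.2]
grip_width: 11.0
t 8.95 tcp [664.8, 53.3, 249.9] chest [47.2, 109.7, 249.9] q [0.59, 0.68, -0.05, 0.76, -1.64, -2.51] F [2.6, -4.6, -0.2] w 11.0
t: 9.37
tool_pos: [666.9, 85.6, 254.8]
tool_rot: [[-0.061, 0.018, 0.998], [-0.964, 0.257, -0.064], [-0.257, -0.966, 0.002]]
ft_force: [3.0, -3.6, 0.8]
grip_width: 11.1
t 9.37 tcp [666.9, 85.6, 254.8] chest [47.1, 142.0, 254.8] q [0.64, 0.79, -0.03, 0.86, -1.81, -2.58] F [3.0, -3.6, 0.8] w 11.1
```

```bash
python3 -m creep '[0,0,-0.5,-6.3,1.7,0,0, 0,0,-0.5,-6.3,1.7,0,0, 0,0,-0.5,-6.3,1.7,0,0, 0,0,0,0,0,0,0, 0,0,0,0,0,0,0.35]';  python3 -m creep '[0,0,0,0,0,0,0.4, 0,0,0,0,0,0,0.4, 0,0,0,0,0,0,0.4]'; python3 -c "
from plan import *
st(); im,K,T=cam('scene'); crop(im,220,100,420,250,4,'s3'); im,K,T=cam('side'); crop(im,220,120,400,260,4,'d3');"
```

```text
t: 9.78
tool_pos: [668.0, 106.0, 252.9]
tool_rot: [[-0.062, 0.008, 0.998], [-0.992, 0.106, -0.062], [-0.106, -0.994, 0.001]]
ft_force: [0.9, 0.2, -0.2]
grip_width: 13.3
t: 10.03
tool_pos: [667.3, 104.9, 253.1]
tool_rot: [[-0.064, 0.007, 0.998], [-0.992, 0.106, -0.064], [-0.107, -0.994, 0.0]]
ft_force: [-0.5, -0.2, -0.3]
grip_width: 29.3
t 10.03 tcp [667.3, 104.9, 253.1] chest [46.2, 161.3, 253.1] q [0.66, 0.86, -0.02, 0.91, -1.92, -2.61] F [-0.5, -0.2, -0.3] w 29.3
```

View pics/s3.png

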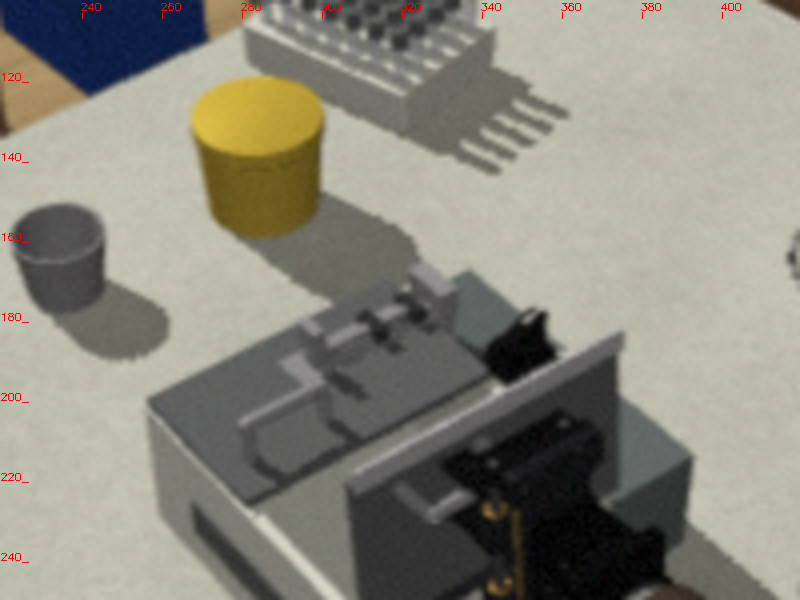

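View pics/d3.png

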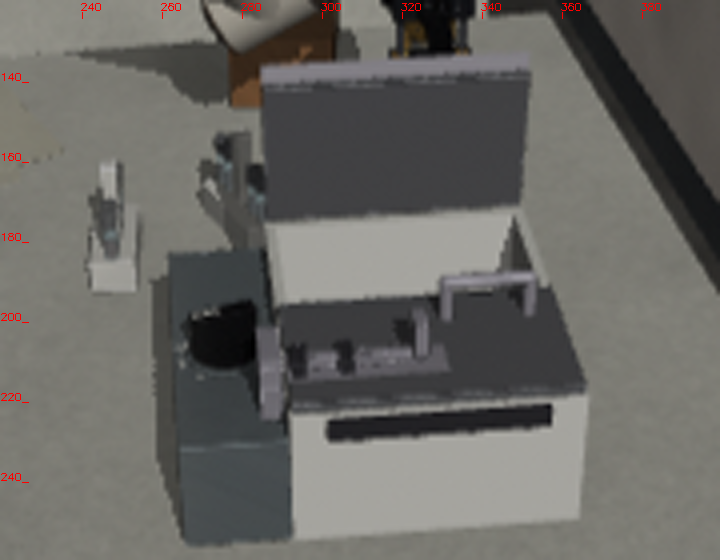

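```bash
python3 -m creep '[0,0,0,-30,0,0,0.4, 0,0,0,-40,0,0,0.4, 0,0,0,-10,-30,0,0.4, 0,0,0,0,-40,0,0.4, 0,0,0,0,0,0,0.4]';  python3 -c "
from plan import *
st(); plan(chest((55,-38,320)),down(86.2),14)"
```

```text
t: 10.55
tool_pos: [672.5, 178.4, 337.9]
tool_rot: [[-0.061, 0.017, 0.998], [-0.992, 0.11, -0.063], [-0.11, -0.994, 0.01]]
ft_force: [0.3, 0.5, 2.9]
grip_width: 34.6
t 10.55 tcp [672.5, 178.4, 337.9] chest [46.5, 235.0, 337.9] q [0.72, 0.86, 0.19, 0.93, -2.08, -2.46] F [0.3, 0.5, 2.9] w 34.6
rows x14 turn(6deg) [-0.003, 0.008, 0.996] shift [16.03, -14.15, 0.61]
```

```bash
python3 -m creep '[0,0,1,16,-14,0.6,0.4, 0,0,1,16,-14,0.6,0.4, 0,0,1,16,-14,0.6,0.4, 0,0,1,16,-14,0.6,0.4, 0,0,1,16,-14,0.6,0.4]'; python3 -m creep '[0,0,1,16,-14,0.6,0.4, 0,0,1,16,-14,0.6,0.4, 0,0,1,16,-14,0.6,0.4, 0,0,1,16,-14,0.6,0.4, 0,0,1,16,-14,0.6,0.4]';python3 -m creep '[0,0,1,16,-14,0.6,0.4, 0,0,1,16,-14,0.6,0.4, 0,0,1,16,-14,0.6,0.4, 0,0,1,16,-14,0.6,0.4, 0,0,0,0,0,0,0.4]'; python3 -c "
from plan import *
st(); plan(chest((55,-38,230)),down(86.2),4); im,K,T=cam('wrist'); cv2.imwrite('pics/w4.png',im)
print(proj(K,T,chest((55,-38,175))),proj(K,T,chest((20,-38,175))))"
```

```text
t: 10.97
tool_pos: [668.9, 80.4, 373.4]
tool_rot: [[-0.049, 0.039, 0.998], [-0.804, 0.592, -0.063], [-0.593, -0.805, 0.002]]
ft_force: [-0.7, -0.4, 0.6]
grip_width: 34.9
t: 11.38
tool_pos: [665.0, -24.4, 361.5]
tool_rot: [[-0.022, 0.06, 0.998], [-0.4, 0.914, -0.063], [-0.916, -0.401, 0.004]]
ft_force: [0.5, -1.1, 0.1]
grip_width: 34.9
t: 11.8
tool_pos: [661.7, -99.3, 311.7]
tool_rot: [[-0.001, 0.073, 0.997], [0.005, 0.997, -0.073], [-1.0, 0.005, -0.001]]
ft_force: [-0.5, -0.1, 0.3]
grip_width: 34.8
t 11.8 tcp [661.7, -99.3, 311.7] chest [54.1, -42.8, 311.7] q [0.09, 0.42, 0.29, -0.01, -1.44, -1.73] F [-0.5, -0.1, 0.3] w 34.8
rows x4 turn(6deg) [-0.016, -0.003, -0.012] shift [20.43, 1.15, 0.22]
[[320.45600536 188.93183118]] [[320.31093163 149.39221637]]
```

View pics/w4.png

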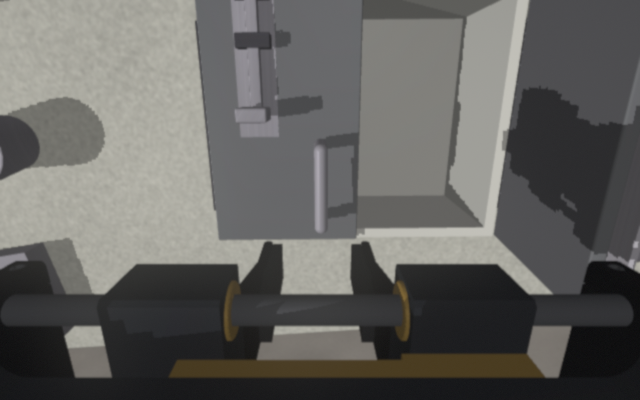

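Passive bar runs from (320,145) to (320,232), right where predicted, centred between the jaws. Descend to z 158.

```bash
python3 -m creep '[0,0,0,30,1,0.2,0.4, 0,0,0,30,1,0,0.4, 0,0,0,30,1,0,0.4, 0,0,0,30,1,0,0.4, 0,0,0,20,0.5,0,0.4]'; python3 -m creep '[0,0,0,13,0,0,0.4, 0,0,0,0,0,0,0.4]';  python3 -c "
from plan import *
st()"
```

```text
t: 12.27
tool_pos: [662.3, -88.0, 169.8]
tool_rot: [[-0.004, 0.063, 0.998], [-0.0, 0.998, -0.063], [-1.0, -0.0, -0.004]]
ft_force: [-0.8, -0.2, 0.1]
grip_width: 34.9
t: 12.43
tool_pos: [661.6, -88.1, 156.0]
tool_rot: [[-0.007, 0.063, 0.998], [-0.0, 0.998, -0.063], [-1.0, -0.001, -0.007]]
ft_force: [-1.1, 0.7, -0.2]
grip_width: 34.8
t 12.43 tcp [661.6, -88.1, 156.0] chest [53.3, -31.6, 156.0] q [0.11, 0.51, 0.04, -0.0, -1.11, -1.74] F [-1.1, 0.7, -0.2] w 34.8
```

```bash
python3 -m creep '[0,0,0,0,0,0,0, 0,0,0,0,0,0,0, 0,0,0,0,0,0,0, 0,0,0,0,0,0,0, 0,0,0,0,0,0,0]' 25; python3 -c "
from plan import *
st(); s=arm.sense(); p=np.array(s['tool_pos']);R0=np.array(s['tool_rot']); h=chest((0,-145,130)); ax=np.array([np.cos(YAW),np.sin(YAW),0])
for a in (3,):
  dR=R.from_rotvec(np.radians(a)*ax).as_matrix(); print(a,(R0.T@(h+dR@(p-h)-p)).round(2), (np.degrees(R0.T@(np.radians(a)*ax))/6).round(3))
"
```

```text
t: 12.85
tool_pos: [664.3, -94.9, 161.7]
tool_rot: [[0.002, 0.064, 0.998], [-0.008, 0.998, -0.064], [-1.0, -0.008, 0.002]]
ft_force: [1.2, -13.9, -1.6]
grip_width: 11.2
t 12.85 tcp [664.3, -94.9, 161.7] chest [56.5, -38.2, 161.7] q [0.1, 0.5, 0.04, 0.01, -1.11, -1.74] F [1.2, -13.9, -1.6] w 11.2
3 [-5.53 -1.85  0.01] [ 0.001 -0.001  0.5  ]
```

```bash
python3 -m creep '[0,0,0,0,-6,0,0, 0,0,0.5,-5.5,-1.8,0,0, 0,0,0.5,-5.5,-1.8,0,0, 0,0,0.5,-5.5,-1.8,0,0, 0,0,0.5,-5.5,-1.8,0,0]'; python3 -m creep '[0,0,0.5,-5.5,-1.8,0,0, 0,0,0.5,-5.5,-1.8,0,0, 0,0,0.5,-5.5,-1.8,0,0, 0,0,0.5,-5.5,-1.8,0,0, 0,0,0.5,-5.5,-1.8,0,0]'; python3 -c "
from plan import *
st()"
```

```text
t: 13.27
tool_pos: [663.8, -102.8, 181.6]
tool_rot: [[0.016, 0.061, 0.998], [0.212, 0.975, -0.063], [-0.977, 0.212, 0.003]]
ft_force: [1.9, 1.8, -5.2]
grip_width: 11.2
t: 13.68
tool_pos: [662.7, -119.4, 205.5]
tool_rot: [[0.031, 0.055, 0.998], [0.457, 0.887, -0.063], [-0.889, 0.458, 0.003]]
ft_force: [1.5, 4.2, -3.0]
grip_width: 11.3
t 13.68 tcp [662.7, -119.4, 205.5] chest [56.5, -62.8, 205.5] q [-0.18, 0.55, 0.32, -0.48, -1.42, -1.37] F [1.5, 4.2, -3.0] w 11.3
```

```bash
python3 -m creep '[0,0,0.5,-5.5,-1.8,0,0, 0,0,0.5,-5.5,-1.8,0,0, 0,0,0.5,-5.5,-1.8,0,0, 0,0,0.5,-5.5,-1.8,0,0, 0,0,0.5,-5.5,-1.8,0,0]'; python3 -m creep '[0,0,0.5,-5.5,-1.8,0,0, 0,0,0.5,-5.5,-1.8,0,0, 0,0,0.5,-5.5,-1.8,0,0, 0,0,0.5,-5.5,-1.8,0,0, 0,0,0.5,-5.5,-1.8,0,0]'; python3 -c "
from plan import *
st()"
```

```text
t: 14.1
tool_pos: [661.3, -141.8, 224.4]
tool_rot: [[0.044, 0.044, 0.998], [0.671, 0.739, -0.062], [-0.74, 0.673, 0.003]]
ft_force: [0.6, 5.0, -0.4]
grip_width: 11.1
t: 14.52
tool_pos: [659.5, -168.4, 236.8]
tool_rot: [[0.054, 0.03, 0.998], [0.839, 0.54, -0.062], [-0.541, 0.841, 0.004]]
ft_force: [1.3, 4.4, 2.0]
grip_width: 10.7
t 14.52 tcp [659.5, -168.4, 236.8] chest [56.5, -111.9, 236.8] q [-0.46, 0.71, 0.56, -0.93, -1.81, -1.22] F [1.3, 4.4, 2.0] w 10.7
```

```bash
python3 -m creep '[0,0,0.5,-5.5,-1.8,0,0, 0,0,0.5,-5.5,-1.8,0,0, 0,0,0.5,-5.5,-1.8,0,0, 0,0,0.5,-5.5,-1.8,0,0, 0,0,0.5,-5.5,-1.8,0,0]'; python3 -m creep '[0,0,0.5,-5.5,-1.8,0,0, 0,0,0.5,-5.5,-1.8,0,0, 0,0,0.5,-5.5,-1.8,0,0, 0,0,0.5,-5.5,-1.8,0,0, 0,0,0,0,0,0,0]'; python3 -c "
from plan import *
st()"; python3 -m creep '[0,0,0,0,0,0,0.4, 0,0,0,0,0,0,0.4, 0,0,0,0,0,0,0.4, 0,0,0,-30,0,0,0.4, 0,0,0,-40,0,0,0.4]'; python3 -c "
from plan import *
st()
im,K,T=cam('scene'); crop(im,220,100,480,320,3,'s4'); im,K,T=cam('side'); crop(im,200,100,400,280,4,'d4');"
```

```text
t: 14.93
tool_pos: [657.6, -197.5, 241.8]
tool_rot: [[0.06, 0.013, 0.998], [0.95, 0.306, -0.062], [-0.306, 0.952, 0.006]]
ft_force: [0.8, 3.6, 3.9]
grip_width: 11.2
t: 15.35
tool_pos: [655.9, -222.5, 239.7]
tool_rot: [[0.065, -0.0, 0.998], [0.993, 0.1, -0.065], [-0.099, 0.995, 0.007]]
ft_force: [1.0, -1.4, 8.0]
grip_width: 11.2
t 15.35 tcp [655.9, -222.5, 239.7] chest [56.6, -166.2, 239.7] q [-0.64, 0.91, 0.7, -1.32, -2.11, -1.26] F [1.0, -1.4, 8.0] w 11.2
t: 15.77
tool_pos: [651.8, -287.5, 245.0]
tool_rot: [[0.058, 0.007, 0.998], [0.993, 0.103, -0.058], [-0.103, 0.995, -0.001]]
ft_force: [0.8, -1.3, -1.0]
grip_width: 32.6
t 15.77 tcp [651.8, -287.5, 245.0] chest [56.8, -231.3, 245.0] q [-0.71, 0.97, 0.85, -1.36, -2.2, -1.35] F [0.8, -1.3, -1.0] w 32.6
```

View pics/s4.png

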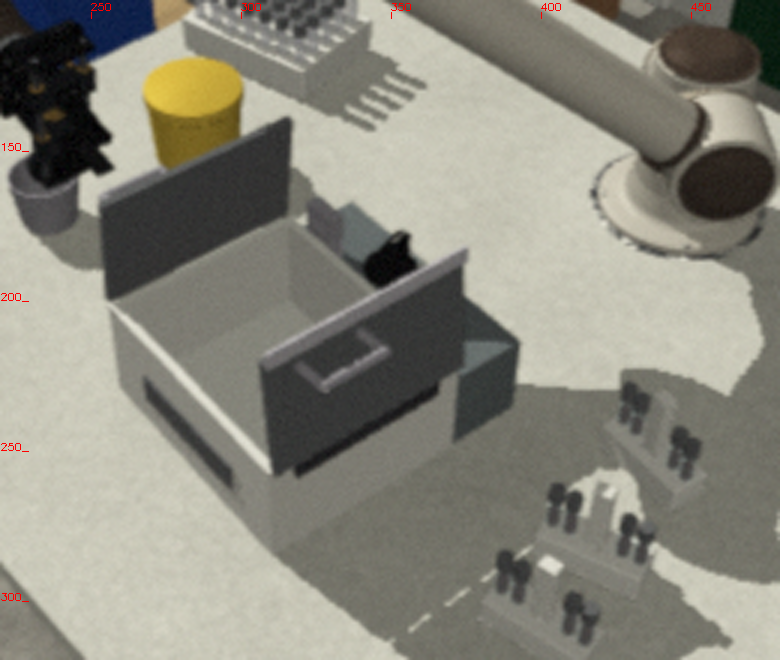

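View pics/d4.png

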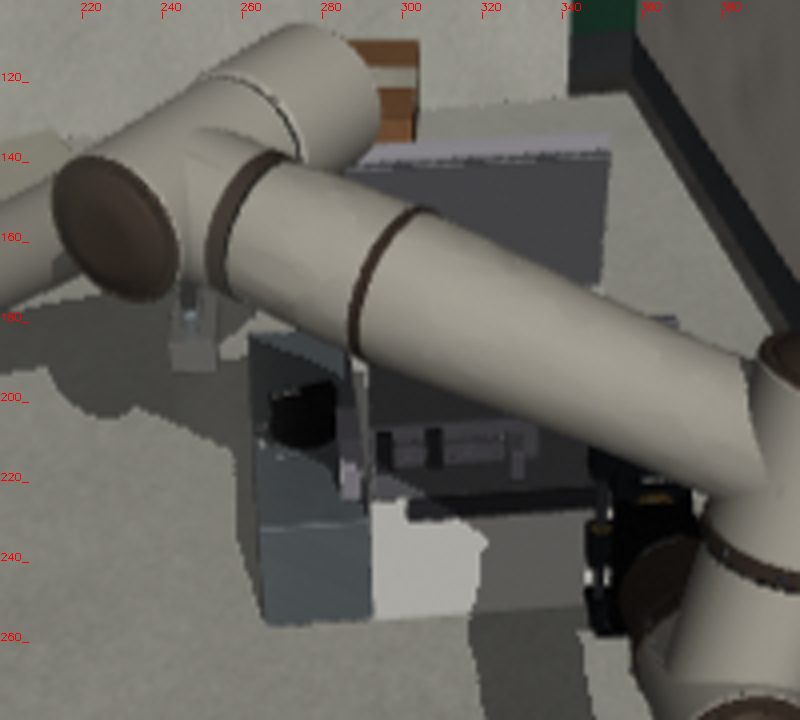

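```bash
python3 -m creep '[0,0,0,-10,40,0,0.6, 0,0,0,0,40,0,0.6, 0,0,0,0,10,0,0.6, 0,0,0,0,0,0,0.6]';  python3 -c "
from plan import *
st(); plan(chest((20,20,330)),down(86.2),14)"
```

```text
t: 16.2
tool_pos: [650.9, -291.2, 340.4]
tool_rot: [[0.064, -0.002, 0.998], [0.992, 0.112, -0.064], [-0.111, 0.994, 0.01]]
ft_force: [-0.3, -0.2, 0.8]
grip_width: 50.1
t 16.2 tcp [650.9, -291.2, 340.4] chest [56.1, -234.9, 340.4] q [-0.74, 0.89, 0.93, -1.46, -2.24, -1.53] F [-0.3, -0.2, 0.8] w 50.1
rows x14 turn(6deg) [0.006, 0.004, -0.995] shift [14.61, 13.58, -2.51]
```

```bash
python3 -m creep '[0,0,-1,14.6,13.6,-2.5,0.6, 0,0,-1,14.6,13.6,-2.5,0.6, 0,0,-1,14.6,13.6,-2.5,0.6, 0,0,-1,14.6,13.6,-2.5,0.6, 0,0,-1,14.6,13.6,-2.5,0.6]'; python3 -m creep '[0,0,-1,14.6,13.6,-2.5,0.6, 0,0,-1,14.6,13.6,-2.5,0.6, 0,0,-1,14.6,13.6,-2.5,0.6, 0,0,-1,14.6,13.6,-2.5,0.6, 0,0,-1,14.6,13.6,-2.5,0.6]'; python3 -m creep '[0,0,-1,14.6,13.6,-2.5,0.6, 0,0,-1,14.6,13.6,-2.5,0.6, 0,0,-1,14.6,13.6,-2.5,0.6, 0,0,-1,14.6,13.6,-2.5,0.6, 0,0,0,0,0,0,0.6]'; python3 -c "
from plan import *
st(); plan((605,250,320),down(190.7),18)"
```

```text
t: 16.62
tool_pos: [643.9, -201.1, 376.7]
tool_rot: [[0.052, 0.037, 0.998], [0.804, 0.592, -0.064], [-0.593, 0.805, 0.001]]
ft_force: [1.4, 1.5, -1.2]
grip_width: 52.3
t: 17.03
tool_pos: [637.7, -101.5, 368.6]
tool_rot: [[0.028, 0.056, 0.998], [0.4, 0.914, -0.062], [-0.916, 0.401, 0.003]]
ft_force: [-0.1, -0.2, -0.3]
grip_width: 52.0
t: 17.45
tool_pos: [629.6, -28.3, 320.8]
tool_rot: [[-0.009, 0.053, 0.999], [-0.004, 0.999, -0.054], [-1.0, -0.004, -0.009]]
ft_force: [-0.7, -0.8, -2.3]
grip_width: 52.1
t 17.45 tcp [629.6, -28.3, 320.8] chest [17.4, 25.9, 320.8] q [0.21, 0.35, 0.2, 0.0, -1.43, -1.84] F [-0.7, -0.8, -2.3] w 52.1
rows x18 turn(6deg) [-0.961, -0.005, -0.003] shift [-0.03, 13.5, 11.69]
```

```bash
python3 -m creep '[-0.96,0,0,0,13.5,11.7,0.6, -0.96,0,0,0,13.5,11.7,0.6, -0.96,0,0,0,13.5,11.7,0.6, -0.96,0,0,0,13.5,11.7,0.6, -0.96,0,0,0,13.5,11.7,0.6]'; python3 -m creep '[-0.96,0,0,0,13.5,11.7,0.6, -0.96,0,0,0,13.5,11.7,0.6, -0.96,0,0,0,13.5,11.7,0.6, -0.96,0,0,0,13.5,11.7,0.6, -0.96,0,0,0,13.5,11.7,0.6]'; python3 -m creep '[-0.96,0,0,0,13.5,11.7,0.6, -0.96,0,0,0,13.5,11.7,0.6, -0.96,0,0,0,13.5,11.7,0.6, -0.96,0,0,0,13.5,11.7,0.6, -0.96,0,0,0,13.5,11.7,0.6]'; python3 -m creep '[-0.96,0,0,0,13.5,11.7,0.6, -0.96,0,0,0,13.5,11.7,0.6, -0.96,0,0,0,13.5,11.7,0.6, 0,0,0,0,0,0,0.6, 0,0,0,0,0,0,0.6]'; python3 -c "
from plan import *
st();im,K,T=cam('wrist'); cv2.imwrite('pics/w5.png',im); np.savez('w5.npz',K=K,T=T)
for P in [(366.4,258.6,115),(501,300.4,115),(605,324,115)]: print(proj(K,T,P).round(1))"
```

```text
t: 17.87
tool_pos: [680.6, 40.1, 324.8]
tool_rot: [[-0.001, -0.43, 0.903], [0.0, 0.903, 0.43], [-1.0, 0.001, -0.001]]
ft_force: [0.6, 0.4, 0.4]
grip_width: 52.3
t: 18.28
tool_pos: [686.9, 128.4, 324.6]
tool_rot: [[-0.002, -0.812, 0.584], [-0.0, 0.584, 0.812], [-1.0, 0.001, -0.001]]
ft_force: [0.8, 0.3, 0.2]
grip_width: 52.5
t: 18.7
tool_pos: [649.7, 208.8, 324.6]
tool_rot: [[-0.002, -0.993, 0.12], [-0.0, 0.12, 0.993], [-1.0, 0.002, -0.0]]
ft_force: [-0.7, -0.4, 0.9]
grip_width: 52.3
t: 19.12
tool_pos: [610.2, 244.5, 325.7]
tool_rot: [[-0.0, -0.985, -0.175], [0.0, -0.175, 0.985], [-1.0, 0.0, 0.0]]
ft_force: [0.7, -0.1, -0.3]
grip_width: 52.3
t 19.12 tcp [610.2, 244.5, 325.7] chest [-20.1, 296.8, 325.7] q [0.63, 0.4, 0.28, -0.0, -1.45, -0.45] F [0.7, -0.1, -0.3] w 52.3
[[527.4 219.5]]
[[402.8 234. ]]
[[310.  238.1]]
```

View pics/w5.png

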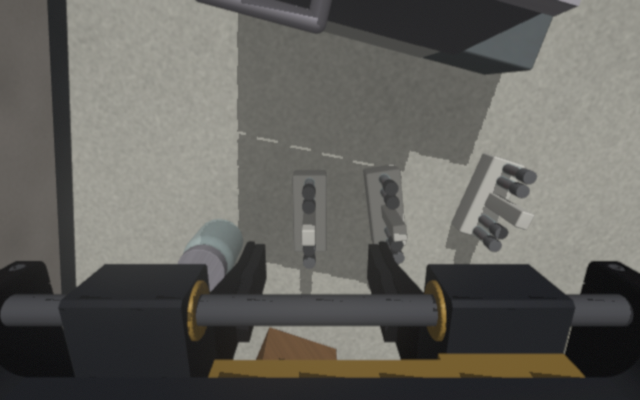

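```bash
python3 -c "
from plan import *
im=cv2.imread('pics/w5.png'); crop(im,280,150,560,290,2.8,'w5a')"
```

```text
(no output)
```

View pics/w5a.png

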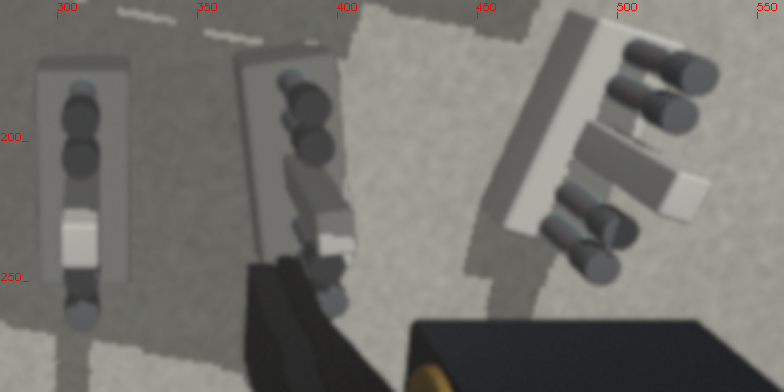

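```bash
python3 -c "
from plan import *
d=np.load('w5.npz'); P=back(d['K'],d['T'],[(308.6,237.5),(400.4,233),(525,220.4)],115); print(P.round(1))
# A yaw: block top long edge z36
A=back(d['K'],d['T'],[(280+515/2.8,150+222/2.8),(280+602/2.8,150+25/2.8)],36); v=A[1]-A[0]; print('A',A.round(1),np.degrees(np.arctan2(v[1],v[0])),np.linalg.norm(v))
B=back(d['K'],d['T'],[(280+262/2.8,150+262/2.8),(280+242/2.8,150+68/2.8)],36); v=B[1]-B[0]; print('B',np.degrees(np.arctan2(v[1],v[0])),np.linalg.norm(v))
B=back(d['K'],d['T'],[(280+37/2.8,150+280/2.8),(280+38/2.8,150+70/2.8)],36); v=B[1]-B[0]; print('C',np.degrees(np.arctan2(v[1],v[0])),np.linalg.norm(v))
plan((P[0][0],P[0][1],200),down(190.2),5)
st()"
```

```text
[[606.8 323.6 115. ]
 [504.  299.7 115. ]
 [368.8 260.1 115. ]]
A [[392.8 308.   36. ]
 [382.5 206.2  36. ]] -95.77483819144929 102.37099836351183
B -71.78465340244891 100.67138783589492
C -81.3593563012243 108.63959518453322
rows x5 turn(6deg) [-0.007, -0.0, -0.001] shift [25.09, -2.02, 15.8]
t 19.17 tcp [610.7, 244.0, 325.5] chest [-19.6, 296.4, 325.5] q [0.63, 0.4, 0.28, -0.0, -1.45, -0.45] F [-0.0, 0.3, -0.5] w 52.0
```

```bash
python3 -m creep '[0,0,0,25,-2,15.8,0.6, 0,0,0,25,-2,15.8,0.6, 0,0,0,25,-2,15.8,0.6, 0,0,0,25,-2,15.8,0.6, 0,0,0,25,-2,15.8,0.6]'; python3 -m creep '[0,0,0,25,0,0,0.6, 0,0,0,20,0,0,0.5, 0,0,0,20,0,0,0.5, 0,0,0,0,0,0,0.5]'; python3 -c "
from plan import *
st();plan((606.8,323.6,92),down(190),3);im,K,T=cam('wrist'); crop(im,200,100,440,300,3,'w6')"
```

```text
t: 19.58
tool_pos: [607.5, 323.3, 199.0]
tool_rot: [[-0.0, -0.985, -0.172], [-0.0, -0.172, 0.985], [-1.0, 0.0, -0.0]]
ft_force: [0.6, 0.1, 0.5]
grip_width: 52.3
t: 19.92
tool_pos: [604.9, 321.3, 129.7]
tool_rot: [[-0.009, -0.985, -0.171], [-0.006, -0.171, 0.985], [-1.0, 0.01, -0.004]]
ft_force: [-0.4, 0.2, -0.7]
grip_width: 44.7
t 19.92 tcp [604.9, 321.3, 129.7] chest [-30.4, 373.1, 129.7] q [0.72, 0.56, 0.06, -0.0, -1.08, -0.55] F [-0.4, 0.2, -0.7] w 44.7
rows x3 turn(6deg) [-0.007, -0.012, -0.031] shift [12.54, -0.83, 0.69]
```

View pics/w6.png

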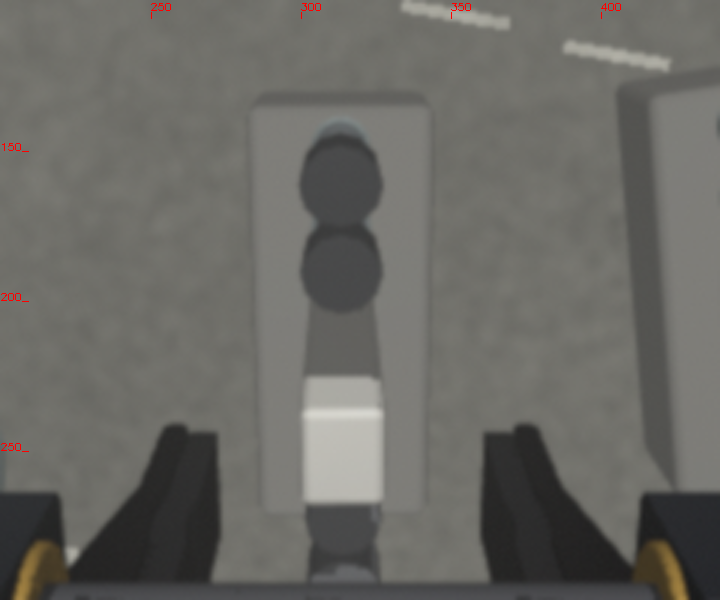

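```bash
python3 -m creep '[0,0,0,12.5,-0.8,0.7,0.5, 0,0,0,12.5,0,0.7,0.5, 0,0,0,12.5,0,0,0.5, 0,0,0,0,0,0,0.5]'; python3 -m creep '[0,0,0,0,0,0,0, 0,0,0,0,0,0,0, 0,0,0,0,0,0,0, 0,0,0,0,0,0,0, 0,0,0,0,0,0,0]' 30; python3 -m creep '[0,0,0,-10,0,0,0, 0,0,0,-30,0,0,0, 0,0,0,-40,0,0,0, 0,0,0,-40,0,0,0, 0,0,0,-40,0,0,0]'; python3 -m creep '[0,0,0,-40,0,0,0, 0,0,0,-40,0,0,0, 0,0,0,-40,0,0,0, 0,0,0,-40,0,0,0, 0,0,0,0,0,0,0]'; python3 -c "
from plan import *
st();plan(chest((65,0,400)),down(176.2),12)
im,K,T=cam('wrist'); cv2.imwrite('pics/w7.png',im)
im,K,T=cam('scene'); crop(im,300,50,500,350,2,'s7')"
```

```text
t: 20.3
tool_pos: [605.8, 324.0, 94.7]
tool_rot: [[-0.005, -0.985, -0.173], [-0.003, -0.173, 0.985], [-1.0, 0.005, -0.002]]
ft_force: [-0.5, -0.6, -1.1]
grip_width: 43.4
t: 20.72
tool_pos: [607.6, 325.3, 98.8]
tool_rot: [[0.001, -0.985, -0.174], [0.001, -0.174, 0.985], [-1.0, -0.001, 0.001]]
ft_force: [-1.0, -0.8, 0.8]
grip_width: 17.6
t: 21.13
tool_pos: [606.8, 324.7, 259.8]
tool_rot: [[-0.001, -0.985, -0.174], [-0.001, -0.174, 0.985], [-1.0, 0.001, -0.0]]
ft_force: [1.1, 1.2, -2.5]
grip_width: 16.0
t: 21.55
tool_pos: [609.1, 324.7, 429.3]
tool_rot: [[0.016, -0.985, -0.173], [0.008, -0.173, 0.985], [-1.0, -0.017, 0.006]]
ft_force: [0.0, -1.2, -0.2]
grip_width: 15.3
t 21.55 tcp [609.1, 324.7, 429.3] chest [-26.5, 376.8, 429.3] q [0.73, 0.46, 0.62, 0.0, -1.71, -0.55] F [0.0, -1.2, -0.2] w 15.3
rows x12 turn(6deg) [0.191, 0.006, 0.013] shift [2.36, -3.46, -32.21]
```

View pics/s7.png

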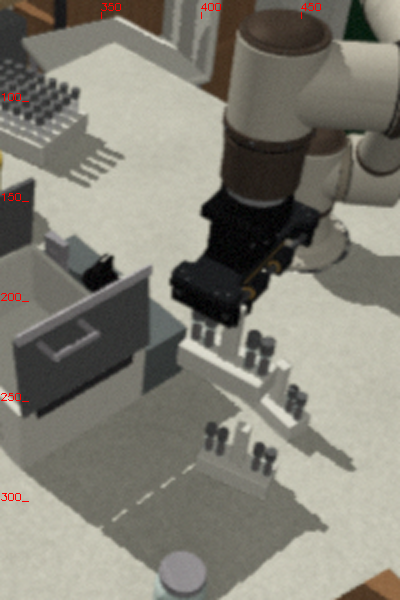

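View pics/w7.png

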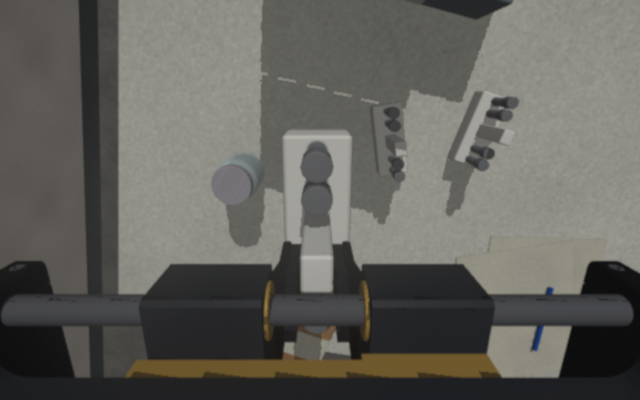

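```bash
python3 -m creep '[0.2,0,0,2.4,-3.5,-32,0, 0.2,0,0,2.4,-3.5,-32,0, 0.2,0,0,2.4,-3.5,-32,0, 0.2,0,0,2.4,-3.5,-32,0, 0.2,0,0,2.4,-3.5,-32,0]'; python3 -m creep '[0.2,0,0,2.4,-3.5,-32,0, 0.2,0,0,2.4,-3.5,-32,0, 0.2,0,0,2.4,-3.5,-32,0, 0.2,0,0,2.4,-3.5,-32,0, 0.2,0,0,2.4,-3.5,-32,0]'; python3 -m creep '[0.2,0,0,2.4,-3.5,-32,0, 0.2,0,0,2.4,-3.5,-32,0, 0,0,0,0,0,0,0, 0,0,0,0,0,0,0]'; python3 -c "
from plan import *
st();plan(chest((65,0,250)),down(176.2),5)
im,K,T=cam('wrist'); cv2.imwrite('pics/w8.png',im)"
```

```text
t: 22.07
tool_pos: [645.2, 167.5, 402.7]
tool_rot: [[-0.006, -0.998, -0.07], [-0.002, -0.07, 0.998], [-1.0, 0.006, -0.001]]
ft_force: [0.2, 0.1, -2.2]
grip_width: 15.6
t: 22.48
tool_pos: [667.1, 8.1, 390.8]
tool_rot: [[-0.006, -0.999, 0.035], [-0.0, 0.035, 0.999], [-1.0, 0.006, -0.0]]
ft_force: [0.5, -0.7, -2.3]
grip_width: 15.8
t: 22.82
tool_pos: [671.2, -56.5, 386.1]
tool_rot: [[-0.006, -0.997, 0.079], [0.0, 0.079, 0.997], [-1.0, 0.006, -0.0]]
ft_force: [-0.2, -0.9, -2.9]
grip_width: 16.3
t 22.82 tcp [671.2, -56.5, 386.1] chest [60.8, 0.6, 386.1] q [0.16, 0.43, 0.47, -0.0, -1.62, -0.23] F [-0.2, -0.9, -2.9] w 16.3
rows x5 turn(6deg) [-0.025, -0.0, -0.011] shift [27.21, -0.94, -0.1]
```

View pics/w8.png

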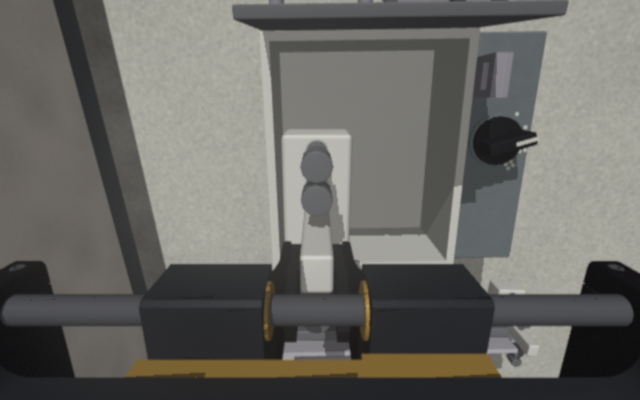

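```bash
python3 -m creep '[-0.1,0,0,30,-0.6,0,0, 0,0,0,30,-0.6,0,0, 0,0,0,30,-0.6,0,0, 0,0,0,30,-0.6,0,0, 0,0,0,30,-0.6,0,0]'; python3 -m creep '[0,0,0,30,0,0,0, 0,0,0,30,0,0,0, 0,0,0,20,0,0,0, 0,0,0,20,0,0,0, 0,0,0,10,0,0,0]'; python3 -c "
from plan import *
st()
im,K,T=cam('wrist'); cv2.imwrite('pics/w9.png',im)"
```

```text
t: 23.28
tool_pos: [674.2, -53.2, 237.0]
tool_rot: [[-0.002, -0.998, 0.064], [0.0, 0.064, 0.998], [-1.0, 0.002, 0.0]]
ft_force: [0.3, 0.6, -3.1]
grip_width: 15.4
t: 23.7
tool_pos: [672.7, -53.3, 125.0]
tool_rot: [[-0.007, -0.998, 0.064], [0.0, 0.064, 0.998], [-1.0, 0.007, -0.0]]
ft_force: [-0.1, 0.6, -2.7]
grip_width: 15.9
t 23.7 tcp [672.7, -53.3, 125.0] chest [62.1, 3.8, 125.0] q [0.16, 0.55, 0.02, -0.0, -1.05, -0.22] F [-0.1, 0.6, -2.7] w 15.9
```

View pics/w9.png

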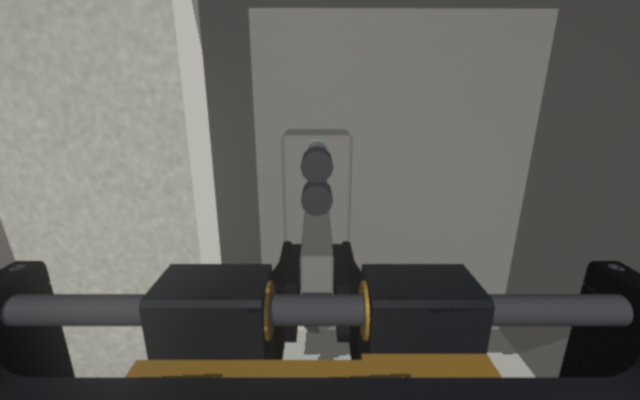

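```bash
python3 -m creep '[0,0,0,6,0,0,0, 0,0,0,4,0,0,0, 0,0,0,3,0,0,0, 0,0,0,0,0,0,0]'; python3 -m creep '[0,0,0,2,0,0,0, 0,0,0,2,0,0,0, 0,0,0,0,0,0,0]'; python3 -m creep '[0,0,0,2,0,0,0,0,0,0,0,0,0,0]'
```

```text
t: 24.08
tool_pos: [675.3, -54.7, 116.6]
tool_rot: [[0.001, -0.998, 0.066], [0.0, 0.066, 0.998], [-1.0, -0.001, 0.0]]
ft_force: [-0.2, 0.7, -2.2]
grip_width: 15.7
t: 24.33
tool_pos: [675.0, -55.0, 112.2]
tool_rot: [[0.0, -0.998, 0.066], [0.0, 0.066, 0.998], [-1.0, 0.0, 0.0]]
ft_force: [-0.4, -0.4, -2.0]
grip_width: 15.6
t: 24.5
tool_pos: [675.0, -55.0, 110.0]
tool_rot: [[-0.0, -0.998, 0.066], [0.0, 0.066, 0.998], [-1.0, 0.0, 0.0]]
ft_force: [-0.5, -0.5, -2.9]
grip_width: 15.9
```

```bash
python3 -m creep '[0,0,0,2,0,0,0,0,0,0,0,0,0,0]'; python3 -m creep '[0,0,0,2,0,0,0,0,0,0,0,0,0,0]'
```

```text
t: 24.67
tool_pos: [675.5, -55.3, 109.3]
tool_rot: [[0.001, -0.998, 0.065], [-0.001, 0.065, 0.998], [-1.0, -0.001, -0.001]]
ft_force: [-0.4, -0.3, 1.5]
grip_width: 15.8
t: 24.83
tool_pos: [675.6, -55.4, 109.3]
tool_rot: [[0.002, -0.998, 0.065], [-0.001, 0.065, 0.998], [-1.0, -0.002, -0.001]]
ft_force: [-3.4, -1.2, 8.9]
grip_width: 15.7
```

```bash
python3 -m creep '[0,0,0,-2,0,0,0.4,0,0,0,0,0,0,0.4,0,0,0,0,0,0,0.4,0,0,0,-15,0,0,0.4,0,0,0,-25,0,0,0.4]'; python3 -m creep '[0,0,0,-41,0,0,0.4, 0,0,0,-41,0,0,0.5, 0,0,0,-41,0,0,0.5, 0,0,0,-41,0,0,0.5, 0,0,0,-20,0,0,0.5]';  python3 -c "
from plan import *
st();plan((504,230,320),down(198.4),12)
im,K,T=cam('wrist'); cv2.imwrite('pics/w10.png',im)
im,K,T=cam('scene'); crop(im,250,150,480,330,3,'s10')
for P in [(366.4,258.6,115),(501,300.4,115)]: print(proj(K,T,P))"
```

```text
t: 25.25
tool_pos: [673.0, -54.8, 144.7]
tool_rot: [[-0.008, -0.998, 0.066], [-0.0, 0.066, 0.998], [-1.0, 0.008, -0.001]]
ft_force: [1.6, -0.1, 0.4]
grip_width: 34.0
t: 25.67
tool_pos: [676.6, -55.4, 338.8]
tool_rot: [[0.01, -0.998, 0.066], [-0.001, 0.066, 0.998], [-1.0, -0.01, -0.0]]
ft_force: [0.7, 0.3, 1.1]
grip_width: 42.7
t 25.67 tcp [676.6, -55.4, 338.8] chest [66.1, 2.0, 338.8] q [0.16, 0.43, 0.36, 0.0, -1.49, -0.22] F [0.7, 0.3, 1.1] w 42.7
rows x12 turn(6deg) [-0.308, -0.002, 0.008] shift [1.5, 11.73, 25.39]
[[440.69828063 231.99142949]]
[[421.69425162 263.18772082]]
```

View pics/w10.png

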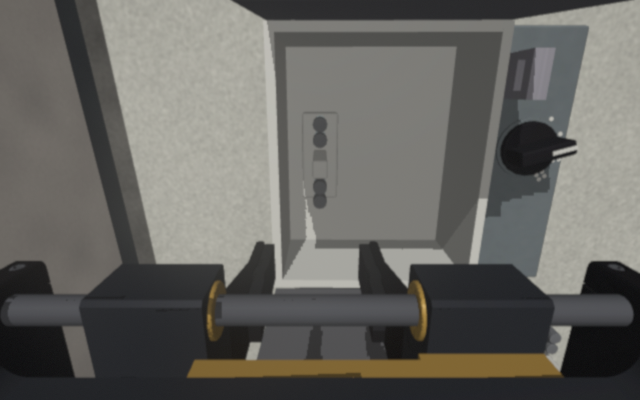

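View pics/s10.png

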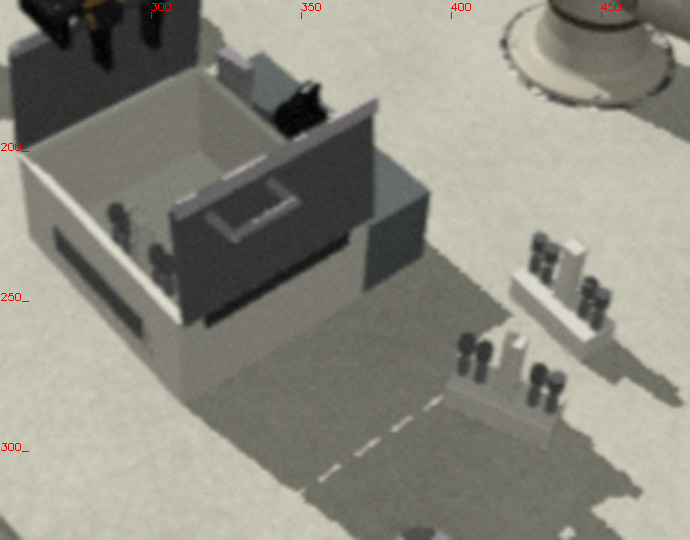

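```bash
python3 -m creep '[-0.3,0,0,1,11.7,25.4,0.5, -0.3,0,0,1,11.7,25.4,0.5, -0.3,0,0,1,11.7,25.4,0.5, -0.3,0,0,1,11.7,25.4,0.5, -0.3,0,0,1,11.7,25.4,0.5]'; python3 -m creep '[-0.3,0,0,1,11.7,25.4,0.5, -0.3,0,0,1,11.7,25.4,0.5, -0.3,0,0,1,11.7,25.4,0.5, -0.3,0,0,1,11.7,25.4,0.5, -0.3,0,0,1,11.7,25.4,0.5]'; python3 -m creep '[-0.3,0,0,1,11.7,25.4,0.5, -0.3,0,0,1,11.7,25.4,0.5, 0,0,0,0,0,0,0.5, 0,0,0,0,0,0,0.5]'; python3 -c "
from plan import *
st();im,K,T=cam('wrist'); crop(im,200,100,560,320,2.2,'w11'); np.savez('w11.npz',K=K,T=T)
for P in [(366.4,258.6,115),(504,300,115)]: print(proj(K,T,P))"
```

```text
t: 26.18
tool_pos: [616.1, 73.3, 325.2]
tool_rot: [[-0.003, -0.996, -0.092], [-0.0, -0.092, 0.996], [-1.0, 0.003, -0.0]]
ft_force: [0.4, 0.7, 0.4]
grip_width: 43.6
t: 26.6
tool_pos: [538.6, 189.6, 320.4]
tool_rot: [[-0.002, -0.969, -0.247], [-0.001, -0.247, 0.969], [-1.0, 0.003, -0.0]]
ft_force: [0.9, 0.0, 0.0]
grip_width: 43.6
t: 26.93
tool_pos: [503.0, 232.3, 319.1]
tool_rot: [[-0.002, -0.951, -0.308], [-0.001, -0.308, 0.951], [-1.0, 0.002, -0.0]]
ft_force: [0.8, 0.3, -0.1]
grip_width: 43.5
t 26.93 tcp [503.0, 232.3, 319.1] chest [-126.3, 277.5, 319.1] q [0.73, 0.21, 0.0, -0.0, -1.36, -0.41] F [0.8, 0.3, -0.1] w 43.5
[[425.75229865 230.68668922]]
[[297.96823782 228.29636202]]
```

View pics/w11.png

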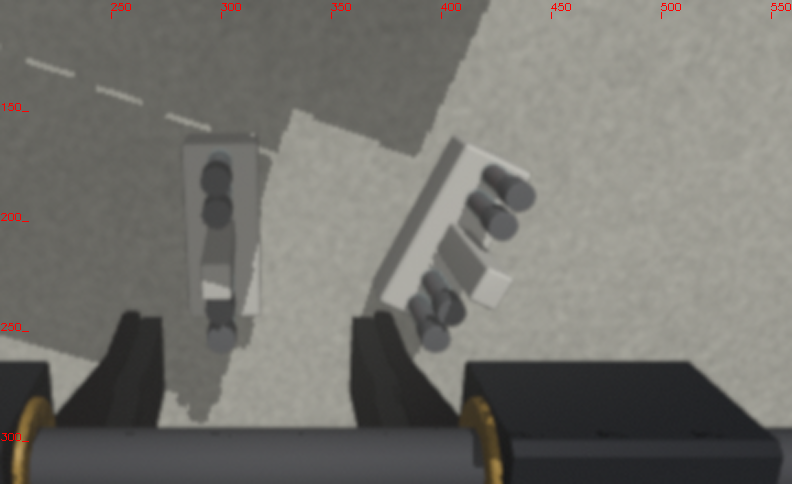

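```bash
python3 -c "
from plan import *
d=np.load('w11.npz'); P=back(d['K'],d['T'],[(298.6,229)],115)[0]; print(P)
a=back(d['K'],d['T'],[(200+216/2.2,100+183/2.2),(200+222/2.2,100+335/2.2)],88); v=a[1]-a[0]; print(np.degrees(np.arctan2(v[1],v[0])),np.linalg.norm(v))
plan((P[0],P[1],135),down(199.5),6)"
```

```text
[503.07672922 300.59405207 115.        ]
109.21738956719231 87.85823325831423
rows x6 turn(6deg) [-0.045, -0.001, -0.002] shift [30.7, -3.6, 10.93]
```

```bash
python3 -m creep '[-0.05,0,0,30.7,-3.6,10.9,0.5, -0.05,0,0,30.7,-3.6,10.9,0.5, -0.05,0,0,30.7,-3.6,10.9,0.5, -0.05,0,0,30.7,-3.6,10.9,0.5, -0.05,0,0,30.7,-3.6,10.9,0.5]'; python3 -m creep '[-0.05,0,0,30.7,-3.6,10.9,0.5, 0,0,0,0,0,0,0.5, 0,0,0,0,0,0,0.5]'; python3 -c "
from plan import *
st();plan((503,300.6,94),down(199.3),3);im,K,T=cam('wrist'); crop(im,200,100,440,300,3,'w12')"
```

```text
t: 27.4
tool_pos: [504.5, 288.1, 164.8]
tool_rot: [[-0.0, -0.944, -0.329], [-0.0, -0.329, 0.944], [-1.0, 0.0, -0.0]]
ft_force: [-0.4, 0.8, 0.4]
grip_width: 43.3
t: 27.65
tool_pos: [503.6, 299.0, 134.0]
tool_rot: [[-0.003, -0.942, -0.335], [-0.004, -0.335, 0.942], [-1.0, 0.004, -0.003]]
ft_force: [0.8, 0.0, 0.6]
grip_width: 43.7
t 27.65 tcp [503.6, 299.0, 134.0] chest [-130.1, 344.1, 134.0] q [0.81, 0.4, -0.21, 0.0, -0.97, -0.47] F [0.8, 0.0, 0.6] w 43.7
rows x3 turn(6deg) [0.015, -0.008, -0.014] shift [13.32, -0.04, 0.6]
```

View pics/w12.png

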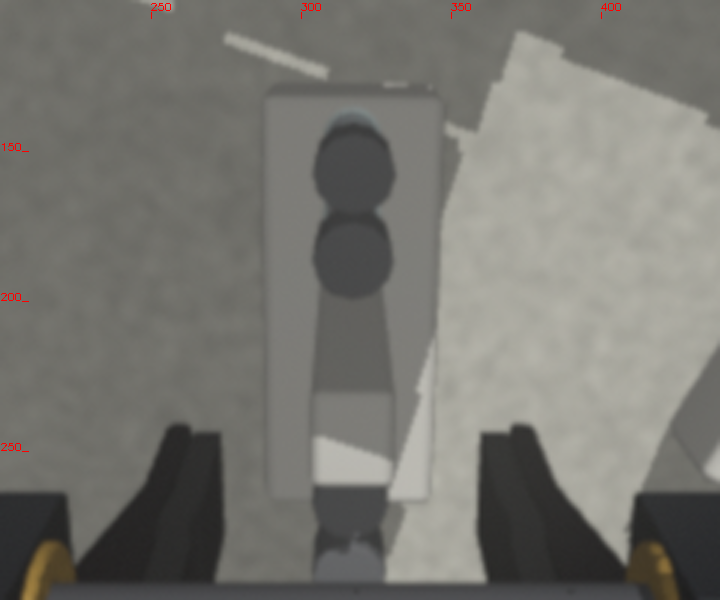

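```bash
python3 -m creep '[0,0,0,13,0,-0.5,0.5, 0,0,0,13,0,-0.5,0.5, 0,0,0,12,0,-0.5,0.5, 0,0,0,0,0,0,0.5]'; python3 -m creep '[0,0,0,0,0,0,0, 0,0,0,0,0,0,0, 0,0,0,0,0,0,0, 0,0,0,0,0,0,0, 0,0,0,0,0,0,0]' 30; python3 -c "
from plan import *
st()"; python3 -m creep '[0,0,0,-10,0,0,0, 0,0,0,-30,0,0,0, 0,0,0,-40,0,0,0, 0,0,0,-40,0,0,0, 0,0,0,-40,0,0,0]'; python3 -m creep '[0,0,0,-40,0,0,0, 0,0,0,-40,0,0,0, 0,0,0,-40,0,0,0, 0,0,0,-30,0,0,0, 0,0,0,0,0,0,0]'; python3 -c "
from plan import *
st();plan(chest((0,0,390)),down(176.2),14)
im,K,T=cam('wrist'); cv2.imwrite('pics/w13.png',im)"
```

```text
t: 28.03
tool_pos: [504.4, 297.9, 98.2]
tool_rot: [[-0.0, -0.942, -0.334], [-0.0, -0.334, 0.942], [-1.0, 0.0, 0.0]]
ft_force: [-0.5, 0.8, 0.1]
grip_width: 43.7
t: 28.45
tool_pos: [504.5, 299.1, 98.9]
tool_rot: [[0.001, -0.942, -0.336], [0.001, -0.336, 0.942], [-1.0, -0.001, 0.001]]
ft_force: [-1.3, -0.4, 0.6]
grip_width: 17.8
t 28.45 tcp [504.5, 299.1, 98.9] chest [-129.2, 344.3, 98.9] q [0.81, 0.43, -0.25, 0.0, -0.88, -0.47] F [-1.3, -0.4, 0.6] w 17.8
t: 28.87
tool_pos: [503.5, 298.4, 259.9]
tool_rot: [[-0.001, -0.942, -0.336], [-0.001, -0.336, 0.942], [-1.0, 0.001, -0.0]]
ft_force: [0.6, 1.0, -2.5]
grip_width: 15.5
t: 29.28
tool_pos: [505.8, 299.2, 416.8]
tool_rot: [[0.012, -0.942, -0.336], [0.008, -0.336, 0.942], [-1.0, -0.014, 0.004]]
ft_force: [1.2, 0.3, -0.5]
grip_width: 15.6
t 29.28 tcp [505.8, 299.2, 416.8] chest [-127.9, 344.5, 416.8] q [0.81, 0.25, 0.28, 0.0, -1.59, -0.47] F [1.2, 0.3, -0.5] w 15.6
rows x14 turn(6deg) [0.279, 0.004, 0.009] shift [1.88, -3.58, -26.19]
```

View pics/w13.png

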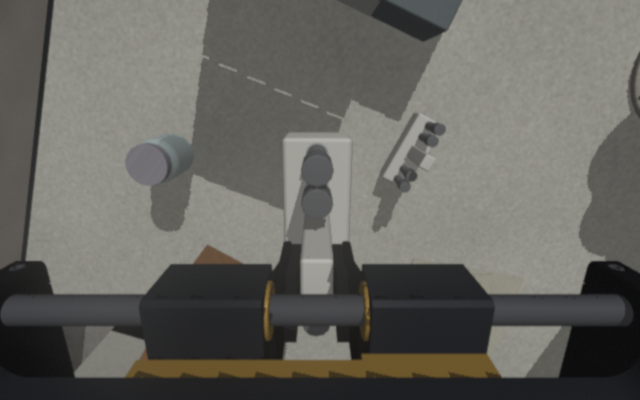

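```bash
python3 -m creep '[0.28,0,0,1,-3.6,-26.2,0, 0.28,0,0,1,-3.6,-26.2,0, 0.28,0,0,1,-3.6,-26.2,0, 0.28,0,0,1,-3.6,-26.2,0, 0.28,0,0,1,-3.6,-26.2,0]'; python3 -m creep '[0.28,0,0,1,-3.6,-26.2,0, 0.28,0,0,1,-3.6,-26.2,0, 0.28,0,0,1,-3.6,-26.2,0, 0.28,0,0,1,-3.6,-26.2,0, 0.28,0,0,1,-3.6,-26.2,0]'; python3 -m creep '[0.28,0,0,1,-3.6,-26.2,0, 0.28,0,0,1,-3.6,-26.2,0, 0.28,0,0,1,-3.6,-26.2,0, 0.28,0,0,1,-3.6,-26.2,0, 0,0,0,0,0,0,0]'; python3 -c "
from plan import *
st();plan(chest((0,2,250)),down(176.2),5)
im,K,T=cam('wrist'); cv2.imwrite('pics/w14.png',im)"
```

```text
t: 29.75
tool_pos: [557.5, 177.2, 400.9]
tool_rot: [[-0.004, -0.981, -0.194], [-0.001, -0.194, 0.981], [-1.0, 0.004, -0.001]]
ft_force: [0.7, 0.5, -2.2]
grip_width: 15.4
t: 30.17
tool_pos: [593.2, 49.9, 395.8]
tool_rot: [[-0.004, -0.999, -0.048], [-0.0, -0.048, 0.999], [-1.0, 0.005, -0.0]]
ft_force: [-0.8, 0.3, -2.5]
grip_width: 15.8
t: 30.58
tool_pos: [607.9, -57.3, 391.5]
tool_rot: [[-0.006, -0.997, 0.073], [-0.001, 0.073, 0.997], [-1.0, 0.005, -0.002]]
ft_force: [0.4, -0.2, -3.1]
grip_width: 15.6
t 30.58 tcp [607.9, -57.3, 391.5] chest [-2.3, -4.5, 391.5] q [0.17, 0.3, 0.3, 0.0, -1.57, -0.24] F [0.4, -0.2, -3.1] w 15.6
rows x5 turn(6deg) [-0.014, -0.003, -0.01] shift [28.3, -0.55, 1.33]
```

View pics/w14.png

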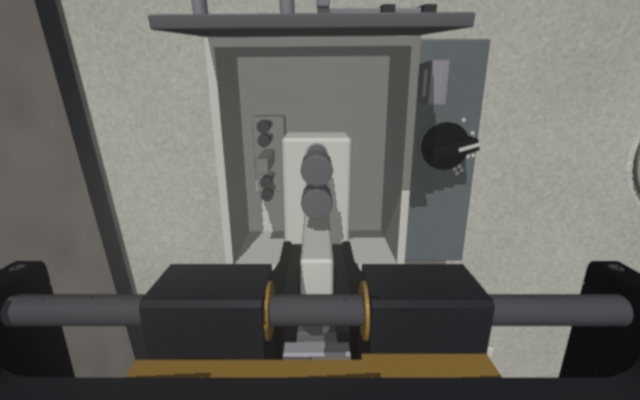

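```bash
python3 -m creep '[0,0,0,28,-0.5,1.3,0, 0,0,0,28,-0.5,1.3,0, 0,0,0,28,-0.5,1.3,0, 0,0,0,28,-0.5,1.3,0, 0,0,0,28,-0.5,1.3,0]'; python3 -m creep '[0,0,0,30,0,0,0, 0,0,0,30,0,0,0, 0,0,0,30,0,0,0, 0,0,0,25,0,0,0, 0,0,0,10,0,0,0]'; python3 -c "
from plan import *
st();plan(chest((0,2,113)),down(176.2),2)
im,K,T=cam('wrist'); cv2.imwrite('pics/w15.png',im)"
```

```text
t: 31.05
tool_pos: [610.5, -46.1, 251.6]
tool_rot: [[-0.002, -0.998, 0.067], [0.001, 0.067, 0.998], [-1.0, 0.002, 0.0]]
ft_force: [0.4, 0.1, -2.6]
grip_width: 15.7
t: 31.47
tool_pos: [607.9, -46.4, 123.8]
tool_rot: [[-0.01, -0.998, 0.068], [0.0, 0.068, 0.998], [-1.0, 0.01, -0.001]]
ft_force: [0.2, -0.1, -3.4]
grip_width: 15.9
t 31.47 tcp [607.9, -46.4, 123.8] chest [-3.0, 6.4, 123.8] q [0.19, 0.45, -0.16, -0.0, -0.98, -0.25] F [0.2, -0.1, -3.4] w 15.9
rows x2 turn(6deg) [-0.007, -0.003, -0.048] shift [5.37, -1.56, -2.21]
```

View pics/w15.png

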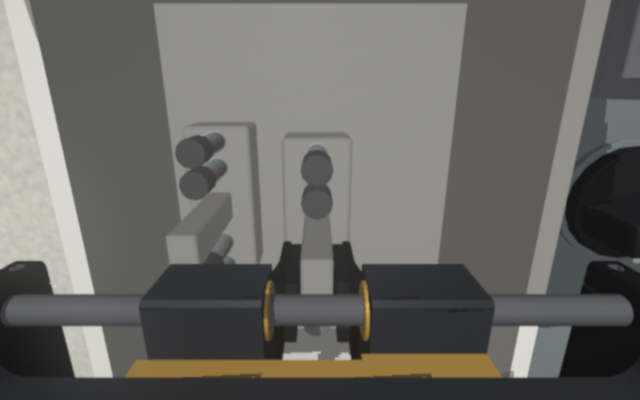

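```bash
python3 -m creep '[0,0,0,5,0,0,0, 0,0,0,4,0,0,0, 0,0,0,2,0,0,0, 0,0,0,0,0,0,0]'; python3 -m creep '[0,0,0,2,0,0,0,0,0,0,0,0,0,0]';  python3 -m creep '[0,0,0,2,0,0,0,0,0,0,0,0,0,0]'
```

```text
t: 31.85
tool_pos: [612.2, -47.1, 118.9]
tool_rot: [[0.002, -0.998, 0.068], [0.0, 0.068, 0.998], [-1.0, -0.002, 0.0]]
ft_force: [-0.5, -0.3, -2.3]
grip_width: 15.7
t: 32.02
tool_pos: [611.9, -47.2, 116.6]
tool_rot: [[0.001, -0.998, 0.068], [0.0, 0.068, 0.998], [-1.0, -0.001, 0.0]]
ft_force: [-0.1, -1.3, -2.8]
grip_width: 15.7
t: 32.18
tool_pos: [611.6, -47.3, 114.0]
tool_rot: [[-0.0, -0.998, 0.068], [0.0, 0.068, 0.998], [-1.0, 0.0, 0.0]]
ft_force: [-0.1, -0.1, -3.1]
grip_width: 15.7
```

```bash
python3 -m creep '[0,0,0,3,0,0,0,0,0,0,0,0,0,0]';  python3 -m creep '[0,0,0,2,0,0,0,0,0,0,0,0,0,0]';  python3 -m creep '[0,0,0,2,0,0,0,0,0,0,0,0,0,0]'
```

```text
t: 32.35
tool_pos: [611.3, -47.3, 110.5]
tool_rot: [[-0.001, -0.998, 0.068], [0.0, 0.068, 0.998], [-1.0, 0.001, 0.0]]
ft_force: [0.8, -0.0, -2.5]
grip_width: 15.4
t: 32.52
tool_pos: [612.1, -47.4, 109.6]
tool_rot: [[0.001, -0.998, 0.067], [-0.0, 0.067, 0.998], [-1.0, -0.001, -0.0]]
ft_force: [0.4, -1.1, 0.5]
grip_width: 15.5
t: 32.68
tool_pos: [612.3, -47.4, 109.6]
tool_rot: [[0.002, -0.998, 0.067], [-0.001, 0.067, 0.998], [-1.0, -0.002, -0.001]]
ft_force: [-3.0, 0.1, 7.9]
grip_width: 15.3
```

```bash
python3 -m creep '[0,0,0,-2,0,0,0.4,0,0,0,0,0,0,0.4,0,0,0,0,0,0,0.4,0,0,0,-15,0,0,0.4,0,0,0,-25,0,0,0.4]'; python3 -m creep '[0,0,0,-41,0,0,0.4, 0,0,0,-41,0,0,0.5, 0,0,0,-41,0,0,0.5, 0,0,0,-41,0,0,0.5, 0,0,0,-20,0,0,0.5]';  python3 -c "
from plan import *
st();plan((375,190,320),down(174),13)
im,K,T=cam('wrist'); cv2.imwrite('pics/w16.png',im)
im,K,T=cam('scene'); crop(im,250,150,480,330,3,'s16')"
```

```text
t: 33.1
tool_pos: [609.5, -47.3, 146.0]
tool_rot: [[-0.008, -0.998, 0.069], [-0.0, 0.069, 0.998], [-1.0, 0.008, -0.001]]
ft_force: [0.6, -0.1, 0.6]
grip_width: 33.7
t: 33.52
tool_pos: [613.2, -47.7, 339.4]
tool_rot: [[0.009, -0.998, 0.068], [-0.0, 0.068, 0.998], [-1.0, -0.009, 0.0]]
ft_force: [1.0, 0.8, 0.2]
grip_width: 42.7
t 33.52 tcp [613.2, -47.7, 339.4] chest [2.4, 5.5, 339.4] q [0.19, 0.31, 0.18, 0.0, -1.44, -0.25] F [1.0, 0.8, 0.2] w 42.7
rows x13 turn(6deg) [0.027, 0.0, 0.007] shift [1.39, 19.82, 16.67]
```

View pics/w16.png

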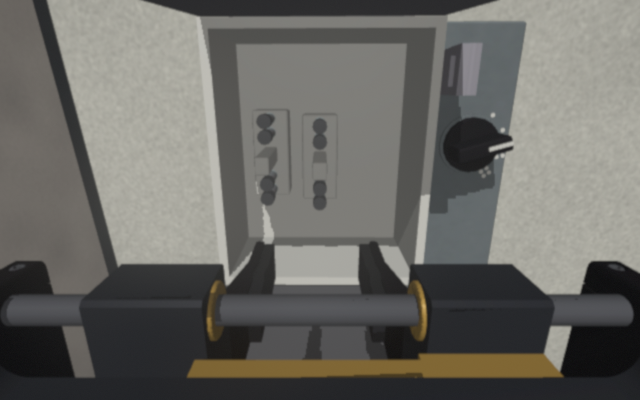

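View pics/s16.png

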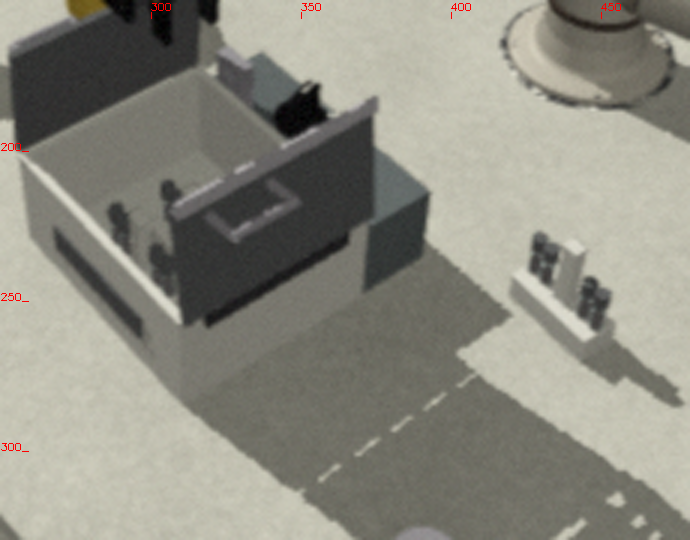

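```bash
python3 -m creep '[0,0,0,1,19.8,16.7,0.5, 0,0,0,1,19.8,16.7,0.5, 0,0,0,1,19.8,16.7,0.5, 0,0,0,1,19.8,16.7,0.5, 0,0,0,1,19.8,16.7,0.5]'; python3 -m creep '[0,0,0,1,19.8,16.7,0.5, 0,0,0,1,19.8,16.7,0.5, 0,0,0,1,19.8,16.7,0.5, 0,0,0,1,19.8,16.7,0.5, 0,0,0,1,19.8,16.7,0.5]'; python3 -m creep '[0.1,0,0,1,19.8,16.7,0.5, 0.1,0,0,1,19.8,16.7,0.5, 0.1,0,0,1,19.8,16.7,0.5, 0,0,0,0,0,0,0.5, 0,0,0,0,0,0,0.5]'; python3 -c "
from plan import *
st();im,K,T=cam('wrist'); crop(im,200,100,560,320,2.2,'w17'); np.savez('w17.npz',K=K,T=T)
for P in [(368,259.5,115)]: print(proj(K,T,P))"
```

```text
t: 34.03
tool_pos: [517.2, 43.4, 326.2]
tool_rot: [[-0.003, -0.998, 0.068], [-0.001, 0.068, 0.998], [-1.0, 0.003, -0.001]]
ft_force: [-0.5, -0.3, -0.1]
grip_width: 43.5
t: 34.45
tool_pos: [424.0, 133.3, 321.5]
tool_rot: [[-0.002, -0.998, 0.068], [-0.001, 0.068, 0.998], [-1.0, 0.002, -0.001]]
ft_force: [0.3, 0.8, 0.3]
grip_width: 43.0
t: 34.87
tool_pos: [369.2, 187.8, 319.1]
tool_rot: [[-0.001, -0.995, 0.096], [-0.001, 0.096, 0.995], [-1.0, 0.001, -0.001]]
ft_force: [1.1, -0.1, 0.2]
grip_width: 43.7
t 34.87 tcp [369.2, 187.8, 319.1] chest [-256.7, 224.3, 319.1] q [0.87, -0.05, -0.29, -0.0, -1.33, -0.96] F [1.1, -0.1, 0.2] w 43.7
[[324.68850241 233.76479319]]
```

View pics/w17.png

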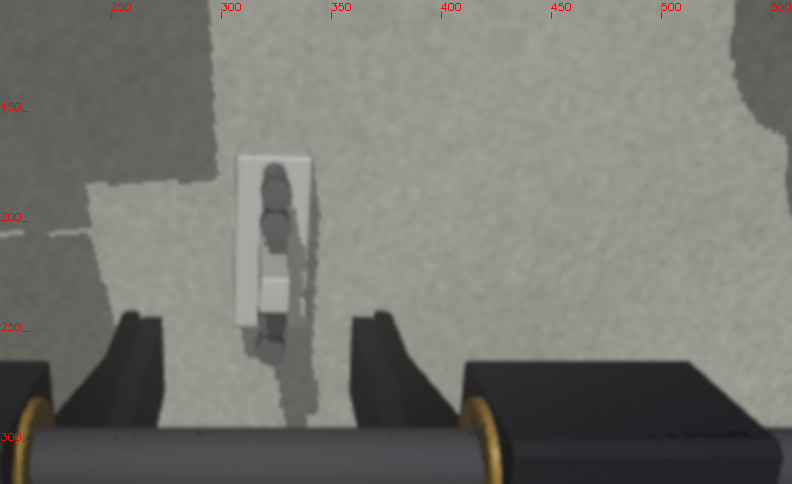

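```bash
python3 -c "
from plan import *
d=np.load('w17.npz'); P=back(d['K'],d['T'],[(324.5,234)],115)[0]; print(P)
a=back(d['K'],d['T'],[(200+277/2.2,100+190/2.2),(200+270/2.2,100+348/2.2)],88); v=a[1]-a[0]; print(np.degrees(np.arctan2(v[1],v[0])),np.linalg.norm(v))
plan((P[0],P[1],135),down(173.3),6)"
```

```text
[368.23737007 259.76477612 115.        ]
82.44773368072205 92.13039134139525
rows x6 turn(6deg) [0.03, -0.002, -0.001] shift [30.69, 1.52, 11.98]
```

```bash
python3 -m creep '[0.03,0,0,30.7,1.5,12,0.5, 0.03,0,0,30.7,1.5,12,0.5, 0.03,0,0,30.7,1.5,12,0.5, 0.03,0,0,30.7,1.5,12,0.5, 0.03,0,0,30.7,1.5,12,0.5]'; python3 -m creep '[0.03,0,0,30.7,1.5,12,0.5, 0,0,0,0,0,0,0.5, 0,0,0,0,0,0,0.5]'; python3 -c "
from plan import *
st();plan((368.2,259.8,96),down(173.2),3);im,K,T=cam('wrist'); crop(im,200,100,440,300,3,'w18')"
```

```text
t: 35.33
tool_pos: [369.6, 247.4, 164.8]
tool_rot: [[-0.0, -0.993, 0.117], [-0.0, 0.117, 0.993], [-1.0, 0.0, -0.0]]
ft_force: [0.6, 0.1, -0.0]
grip_width: 43.7
t: 35.58
tool_pos: [369.0, 258.7, 134.3]
tool_rot: [[-0.003, -0.993, 0.119], [-0.005, 0.119, 0.993], [-1.0, 0.002, -0.005]]
ft_force: [0.5, 0.4, 0.5]
grip_width: 43.3
t 35.58 tcp [369.0, 258.7, 134.3] chest [-261.7, 294.9, 134.3] q [0.97, 0.18, -0.53, 0.0, -0.86, -1.09] F [0.5, 0.4, 0.5] w 43.3
rows x3 turn(6deg) [-0.001, -0.015, -0.007] shift [12.75, 0.3, 0.39]
```

View pics/w18.png

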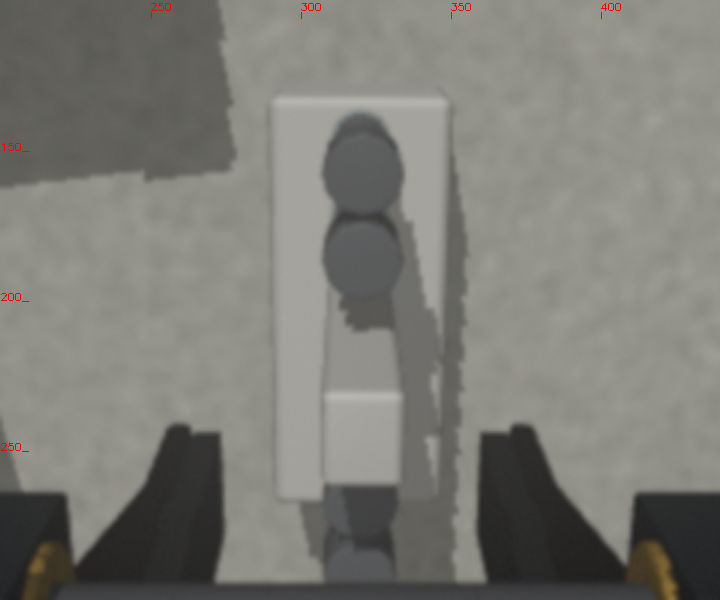

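```bash
python3 -m creep '[0,0,0,13,1,-0.5,0.5, 0,0,0,13,1,-0.5,0.5, 0,0,0,11,0,-0.5,0.5, 0,0,0,0,0,0,0.5]'; python3 -m creep '[0,0,0,0,0,0,0, 0,0,0,0,0,0,0, 0,0,0,0,0,0,0, 0,0,0,0,0,0,0, 0,0,0,0,0,0,0]' 30; python3 -c "
from plan import *
st()"; python3 -m creep '[0,0,0,-10,0,0,0, 0,0,0,-30,0,0,0, 0,0,0,-40,0,0,0, 0,0,0,-40,0,0,0, 0,0,0,-40,0,0,0]'; python3 -m creep '[0,0,0,-40,0,0,0, 0,0,0,-40,0,0,0, 0,0,0,-40,0,0,0, 0,0,0,-30,0,0,0, 0,0,0,0,0,0,0]'; python3 -c "
from plan import *
st();plan(chest((-62,2,395)),down(176.2),12)
im,K,T=cam('wrist'); cv2.imwrite('pics/w19.png',im)"
```

```text
t: 35.97
tool_pos: [367.0, 257.8, 99.1]
tool_rot: [[-0.0, -0.993, 0.119], [0.0, 0.119, 0.993], [-1.0, 0.0, 0.0]]
ft_force: [-1.5, 0.0, 0.3]
grip_width: 43.8
t: 36.38
tool_pos: [367.1, 259.0, 99.5]
tool_rot: [[0.001, -0.993, 0.118], [0.001, 0.118, 0.993], [-1.0, -0.001, 0.001]]
ft_force: [0.6, -0.2, -0.4]
grip_width: 18.0
t 36.38 tcp [367.1, 259.0, 99.5] chest [-263.6, 295.1, 99.5] q [0.98, 0.23, -0.58, 0.0, -0.76, -1.1] F [0.6, -0.2, -0.4] w 18.0
t: 36.8
tool_pos: [366.2, 258.1, 260.4]
tool_rot: [[-0.001, -0.993, 0.118], [-0.001, 0.118, 0.993], [-1.0, 0.001, -0.001]]
ft_force: [0.5, 1.0, -1.6]
grip_width: 15.5
t: 37.22
tool_pos: [368.6, 259.8, 415.9]
tool_rot: [[0.01, -0.993, 0.118], [0.009, 0.118, 0.993], [-1.0, -0.009, 0.01]]
ft_force: [0.6, -0.4, -1.2]
grip_width: 15.6
t 37.22 tcp [368.6, 259.8, 415.9] chest [-262.2, 296.0, 415.9] q [0.98, -0.01, -0.02, 0.0, -1.55, -1.1] F [0.6, -0.4, -1.2] w 15.6
rows x12 turn(6deg) [-0.041, 0.008, 0.007] shift [1.69, -17.35, -24.04]
```

View pics/w19.png

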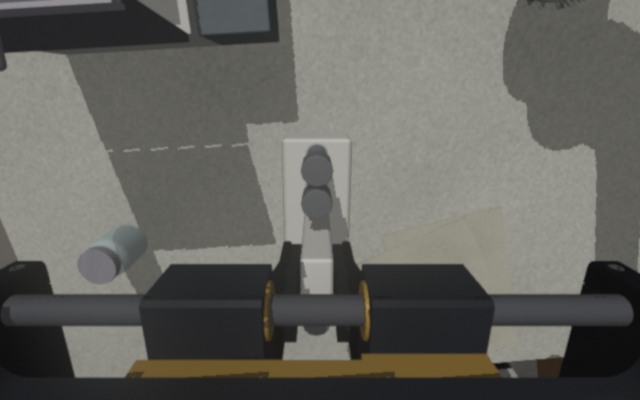

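```bash
python3 -m creep '[-0.04,0,0,0.8,-17.3,-24,0, -0.04,0,0,0.8,-17.3,-24,0, -0.04,0,0,0.8,-17.3,-24,0, -0.04,0,0,0.8,-17.3,-24,0, -0.04,0,0,0.8,-17.3,-24,0]'; python3 -m creep '[-0.04,0,0,0.8,-17.3,-24,0, -0.04,0,0,0.8,-17.3,-24,0, -0.04,0,0,0.8,-17.3,-24,0, -0.04,0,0,0.8,-17.3,-24,0, -0.04,0,0,0.8,-17.3,-24,0]'; python3 -m creep '[-0.04,0,0,0.8,-17.3,-24,0, -0.04,0,0,0.8,-17.3,-24,0, 0,0,0,0,0,0,0, 0,0,0,0,0,0,0]'; python3 -c "
from plan import *
st();plan(chest((-62,2,250)),down(176.2),5)
im,K,T=cam('wrist'); cv2.imwrite('pics/w20.png',im)"
```

```text
t: 37.68
tool_pos: [439.2, 128.6, 402.9]
tool_rot: [[-0.003, -0.995, 0.096], [-0.001, 0.096, 0.995], [-1.0, 0.003, -0.002]]
ft_force: [0.8, 0.1, -2.3]
grip_width: 16.0
t: 38.1
tool_pos: [514.8, 1.5, 398.7]
tool_rot: [[-0.004, -0.997, 0.076], [-0.0, 0.076, 0.997], [-1.0, 0.004, -0.0]]
ft_force: [-0.7, 1.9, -1.1]
grip_width: 15.9
t: 38.43
tool_pos: [545.8, -48.7, 396.2]
tool_rot: [[-0.006, -0.997, 0.071], [-0.0, 0.071, 0.998], [-1.0, 0.006, -0.0]]
ft_force: [0.6, 0.2, -1.6]
grip_width: 15.8
t 38.43 tcp [545.8, -48.7, 396.2] chest [-64.8, 0.0, 396.2] q [0.21, 0.19, 0.16, -0.0, -1.55, -0.28] F [0.6, 0.2, -1.6] w 15.8
rows x5 turn(6deg) [-0.008, -0.001, -0.011] shift [29.24, -0.67, 0.4]
```

View pics/w20.png

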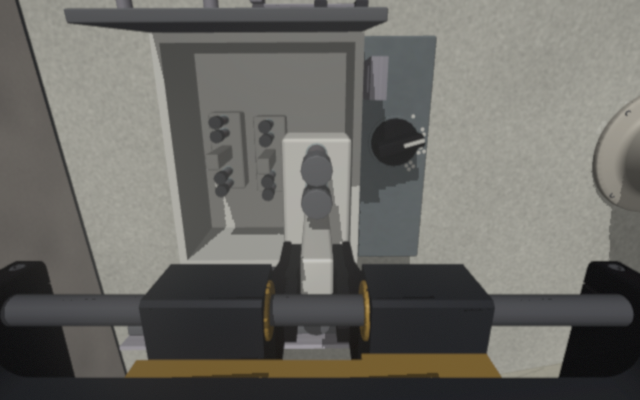

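```bash
python3 -m creep '[0,0,0,29,-0.5,0.4,0, 0,0,0,29,-0.5,0.4,0, 0,0,0,29,-0.5,0.4,0, 0,0,0,29,-0.5,0.4,0, 0,0,0,29,-0.5,0.4,0]'; python3 -m creep '[0,0,0,30,0,0,0, 0,0,0,30,0,0,0, 0,0,0,30,0,0,0, 0,0,0,25,0,0,0, 0,0,0,10,0,0,0]'; python3 -m creep '[0,0,0,4,0,0,0, 0,0,0,0,0,0,0, 0,0,0,0,0,0,0]'; python3 -c "
from plan import *
st();plan(chest((-62,2,110)),down(176.2),2)
im,K,T=cam('wrist'); cv2.imwrite('pics/w21.png',im)"
```

```text
t: 38.9
tool_pos: [547.5, -44.6, 252.9]
tool_rot: [[-0.0, -0.998, 0.066], [0.001, 0.066, 0.998], [-1.0, 0.0, 0.001]]
ft_force: [1.2, 1.1, -1.9]
grip_width: 15.8
t: 39.32
tool_pos: [545.2, -44.9, 125.4]
tool_rot: [[-0.008, -0.998, 0.067], [-0.0, 0.067, 0.998], [-1.0, 0.008, -0.001]]
ft_force: [-0.3, -0.4, -2.0]
grip_width: 15.6
t: 39.57
tool_pos: [549.8, -45.4, 126.8]
tool_rot: [[0.003, -0.998, 0.067], [0.0, 0.067, 0.998], [-1.0, -0.003, 0.0]]
ft_force: [0.4, -0.9, -1.1]
grip_width: 15.6
t 39.57 tcp [549.8, -45.4, 126.8] chest [-61.1, 3.6, 126.8] q [0.21, 0.35, -0.31, 0.0, -0.91, -0.28] F [0.4, -0.9, -1.1] w 15.6
rows x2 turn(6deg) [-0.003, 0.001, 0.014] shift [8.4, 0.48, -0.78]
```

View pics/w21.png

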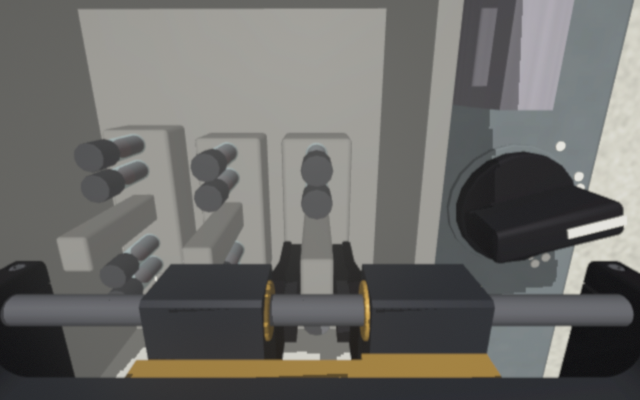

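```bash
python3 -m creep '[0,0,0,5,0,0,0, 0,0,0,5,0,0,0, 0,0,0,4,0,0,0, 0,0,0,0,0,0,0]';  python3 -m creep '[0,0,0,2,0,0,0,0,0,0,0,0,0,0]';  python3 -m creep '[0,0,0,2,0,0,0,0,0,0,0,0,0,0]'
```

```text
t: 39.95
tool_pos: [548.7, -46.0, 110.9]
tool_rot: [[-0.0, -0.998, 0.068], [-0.0, 0.068, 0.998], [-1.0, 0.0, -0.0]]
ft_force: [-0.1, -0.6, -2.5]
grip_width: 15.5
t: 40.12
tool_pos: [549.1, -46.2, 110.6]
tool_rot: [[0.001, -0.998, 0.067], [-0.001, 0.067, 0.998], [-1.0, -0.001, -0.001]]
ft_force: [-2.2, -0.4, 5.6]
grip_width: 15.8
t: 40.28
tool_pos: [549.5, -46.2, 110.6]
tool_rot: [[0.002, -0.998, 0.067], [-0.001, 0.067, 0.998], [-1.0, -0.002, -0.001]]
ft_force: [-4.4, 1.0, 15.1]
grip_width: 15.9
```

```bash
python3 -m creep '[0,0,0,-3,0,0,0.4,0,0,0,0,0,0,0.4,0,0,0,0,0,0,0.4,0,0,0,-15,0,0,0.4,0,0,0,-25,0,0,0.4]'; python3 -m creep '[0,0,0,-41,0,0,0.4, 0,0,0,-41,0,0,0.4, 0,0,0,-41,0,0,0.4, 0,0,0,-41,0,0,0.4, 0,0,0,-30,0,0,0.4]'; python3 -m creep '[0,0,0,0,0,0,0.4,0,0,0,0,0,0,0.4]';  python3 -c "
from plan import *
st();
im,K,T=cam('wrist'); cv2.imwrite('pics/w22.png',im)
im,K,T=cam('scene'); cv2.imwrite('pics/s22.png',im)"
```

```text
t: 40.7
tool_pos: [546.4, -46.1, 147.4]
tool_rot: [[-0.008, -0.998, 0.069], [-0.001, 0.069, 0.998], [-1.0, 0.008, -0.001]]
ft_force: [0.7, -0.4, 0.2]
grip_width: 33.8
t: 41.12
tool_pos: [549.3, -46.1, 348.0]
tool_rot: [[0.004, -0.998, 0.068], [-0.0, 0.068, 0.998], [-1.0, -0.004, 0.0]]
ft_force: [0.6, -0.4, -0.5]
grip_width: 34.8
t: 41.28
tool_pos: [549.3, -45.7, 345.8]
tool_rot: [[0.004, -0.998, 0.068], [0.001, 0.068, 0.998], [-1.0, -0.004, 0.001]]
ft_force: [-0.7, -1.6, -0.7]
grip_width: 34.8
t 41.28 tcp [549.3, -45.7, 345.8] chest [-61.5, 3.3, 345.8] q [0.21, 0.19, 0.05, -0.0, -1.42, -0.28] F [-0.7, -1.6, -0.7] w 34.8
```

View pics/w22.png

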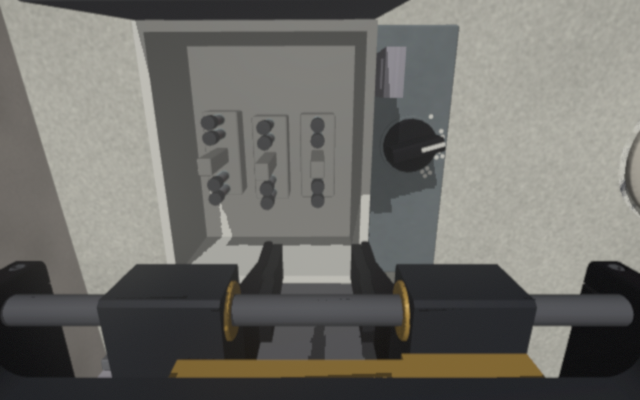

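View pics/s22.png

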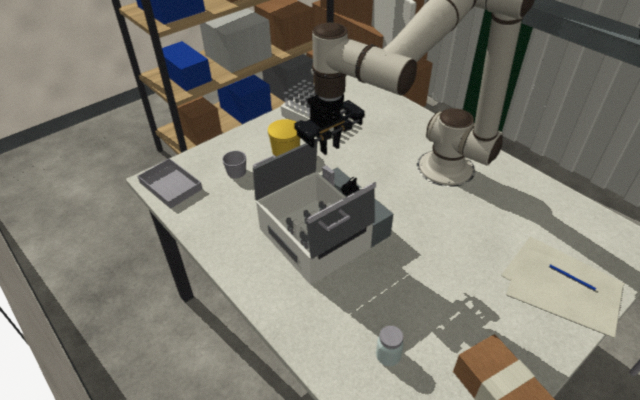

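```bash
python3 -c "
from plan import *
plan(chest((-32,-192,335)),down(176.2),6)
pr=None
for th in range(84,-1,-6):
    a=np.radians(th); y=-145+130*np.cos(a)-10*np.sin(a)-9.5; z=130+130*np.sin(a)+10*np.cos(a)
    print(th,round(y,1),round(z,1), None if pr is None else (round(pr[1]-z,1),round(y-pr[0],1))); pr=(y,z)
"
```

```text
rows x6 turn(6deg) [-0.003, 0.0, -0.005] shift [1.24, -5.16, -32.51]
84 -150.9 260.3 None
78 -137.3 259.2 (np.float64(1.1), np.float64(13.6))
72 -123.8 256.7 (np.float64(2.5), np.float64(13.4))
66 -110.8 252.8 (np.float64(3.9), np.float64(13.1))
60 -98.2 247.6 (np.float64(5.2), np.float64(12.6))
54 -86.2 241.1 (np.float64(6.5), np.float64(12.0))
48 -74.9 233.3 (np.float64(7.7), np.float64(11.2))
42 -64.6 224.4 (np.float64(8.9), np.float64(10.4))
36 -55.2 214.5 (np.float64(9.9), np.float64(9.4))
30 -46.9 203.7 (np.float64(10.8), np.float64(8.3))
24 -39.8 192.0 (np.float64(11.6), np.float64(7.1))
18 -34.0 179.7 (np.float64(12.3), np.float64(5.9))
12 -29.4 166.8 (np.float64(12.9), np.float64(4.5))
6 -26.3 153.5 (np.float64(13.3), np.float64(3.2))
0 -24.5 140.0 (np.float64(13.5), np.float64(1.8))
```

```bash
python3 -m creep '[0,0,0,1.2,-5.2,-32.5,0, 0,0,0,1.2,-5.2,-32.5,0, 0,0,0,1.2,-5.2,-32.5,0, 0,0,0,1.2,-5.2,-32.5,0, 0,0,0,1.2,-5.2,-32.5,0]'; python3 -m creep '[0,0,0,1.2,-5.2,-32.5,0, 0,0,0,25,0,0,0, 0,0,0,25,0,0,0, 0,0,0,20,0,0,0, 0,0,0,0,0,0,0]'; python3 -c "
from plan import *
st();plan(chest((-32,-180,261)),down(176.2),1)"
```

```text
t: 41.8
tool_pos: [563.0, -211.0, 335.7]
tool_rot: [[-0.004, -0.998, 0.068], [0.001, 0.068, 0.998], [-1.0, 0.005, 0.001]]
ft_force: [0.1, 0.2, 0.0]
grip_width: 9.3
t: 42.22
tool_pos: [563.2, -241.7, 259.3]
tool_rot: [[-0.014, -0.997, 0.069], [0.004, 0.069, 0.998], [-1.0, 0.014, 0.004]]
ft_force: [-0.6, 0.7, -0.5]
grip_width: 0.5
t 42.22 tcp [563.2, -241.7, 259.3] chest [-34.6, -191.4, 259.3] q [-0.14, 0.35, 0.05, -0.0, -1.28, 0.07] F [-0.6, 0.7, -0.5] w 0.5
rows x1 turn(6deg) [-0.029, 0.034, -0.135] shift [-1.7, -2.58, 11.44]
```

```bash
python3 -m creep '[0,0,0,-1,0,20,0, 0,0,0,0,0,14,0, 0,0,0,0,0,14,0, 0,0,0,2.5,0,13.4,0, 0,0,0,4,0,13,0]'; python3 -m creep '[0,0,0,5.2,0,12.6,0, 0,0,0,6.5,0,12,0, 0,0,0,0,0,0,0]'; python3 -c "
from plan import *
st(); im,K,T=cam('scene'); crop(im,220,100,420,250,4,'s23')"
```

```text
t: 42.63
tool_pos: [571.8, -167.6, 262.7]
tool_rot: [[0.001, -0.998, 0.067], [-0.001, 0.067, 0.998], [-1.0, -0.001, -0.001]]
ft_force: [-1.3, -2.9, 4.1]
grip_width: 0.5
t: 42.88
tool_pos: [573.3, -141.0, 248.7]
tool_rot: [[-0.0, -0.998, 0.066], [0.002, 0.066, 0.998], [-1.0, 0.0, 0.002]]
ft_force: [-0.4, 0.0, 0.4]
grip_width: 0.3
t 42.88 tcp [573.3, -141.0, 248.7] chest [-31.2, -90.3, 248.7] q [0.03, 0.31, -0.04, -0.0, -1.22, -0.1] F [-0.4, 0.0, 0.4] w 0.3
```

View pics/s23.png

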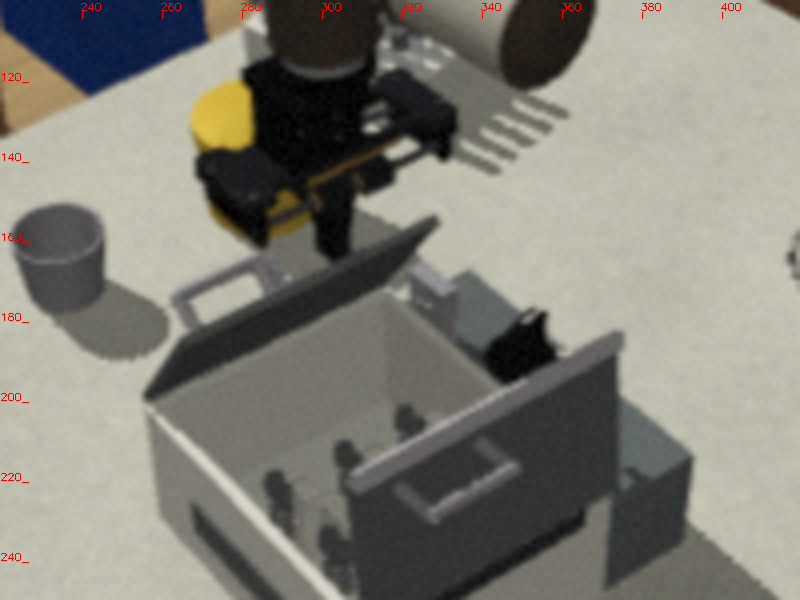

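```bash
python3 -m creep '[0,0,0,10,0,12,0, 0,0,0,10,0,11,0, 0,0,0,11,0,10,0, 0,0,0,11,0,9,0, 0,0,0,12,0,8,0]'; python3 -m creep '[0,0,0,12,0,6,0, 0,0,0,12,0,5,0, 0,0,0,13,0,3,0, 0,0,0,8,0,2,0, 0,0,0,0,0,0,0]'; python3 -c "
from plan import *
st()"
```

```text
t: 43.35
tool_pos: [577.3, -92.7, 195.0]
tool_rot: [[0.002, -0.998, 0.068], [0.001, 0.068, 0.998], [-1.0, -0.002, 0.001]]
ft_force: [1.4, -0.1, 1.5]
grip_width: 0.4
t: 43.77
tool_pos: [576.3, -77.1, 147.9]
tool_rot: [[-0.005, -0.998, 0.068], [0.0, 0.068, 0.998], [-1.0, 0.005, 0.0]]
ft_force: [0.6, 0.2, 0.5]
grip_width: 0.6
t 43.77 tcp [576.3, -77.1, 147.9] chest [-32.5, -26.3, 147.9] q [0.14, 0.38, -0.2, -0.0, -1.0, -0.21] F [0.6, 0.2, 0.5] w 0.6
```

```bash
python3 -m creep '[0,0,0,4,0,0,0, 0,0,0,2,0,0,0, 0,0,0,0,0,0,0]'; python3 -m creep '[0,0,0,3,0,0,0, 0,0,0,0,0,0,0]'; python3 -m creep '[0,0,0,2,0,0,0, 0,0,0,0,0,0,0]'
```

```text
t: 44.02
tool_pos: [577.6, -77.9, 144.6]
tool_rot: [[-0.001, -0.998, 0.068], [0.0, 0.068, 0.998], [-1.0, 0.001, 0.0]]
ft_force: [0.9, 0.6, 0.4]
grip_width: 0.6
t: 44.18
tool_pos: [577.9, -78.0, 141.8]
tool_rot: [[0.001, -0.998, 0.068], [0.0, 0.068, 0.998], [-1.0, -0.001, 0.0]]
ft_force: [0.8, 0.3, 0.5]
grip_width: 0.3
t: 44.35
tool_pos: [578.0, -78.0, 140.4]
tool_rot: [[0.001, -0.998, 0.068], [-0.0, 0.068, 0.998], [-1.0, -0.001, -0.0]]
ft_force: [-0.6, 0.3, 3.0]
grip_width: 0.6
```

```bash
python3 -m creep '[0,0,0,2,0,0,0, 0,0,0,0,0,0,0]'; python3 -m creep '[0,0,0,2,0,0,0, 0,0,0,0,0,0,0]'; python3 -c "
from plan import *
im,K,T=cam('side'); crop(im,220,100,400,260,4,'d24'); im,K,T=cam('scene'); crop(im,240,150,400,270,5,'s24')"
```

```text
t: 44.52
tool_pos: [578.1, -78.0, 140.2]
tool_rot: [[0.001, -0.998, 0.067], [-0.001, 0.067, 0.998], [-1.0, -0.001, -0.001]]
ft_force: [-4.9, 2.4, 11.9]
grip_width: 0.9
t: 44.68
tool_pos: [578.1, -78.0, 140.1]
tool_rot: [[0.002, -0.998, 0.066], [-0.001, 0.066, 0.998], [-1.0, -0.002, -0.001]]
ft_force: [-7.2, 3.9, 18.6]
grip_width: 0.2
```

View pics/d24.png

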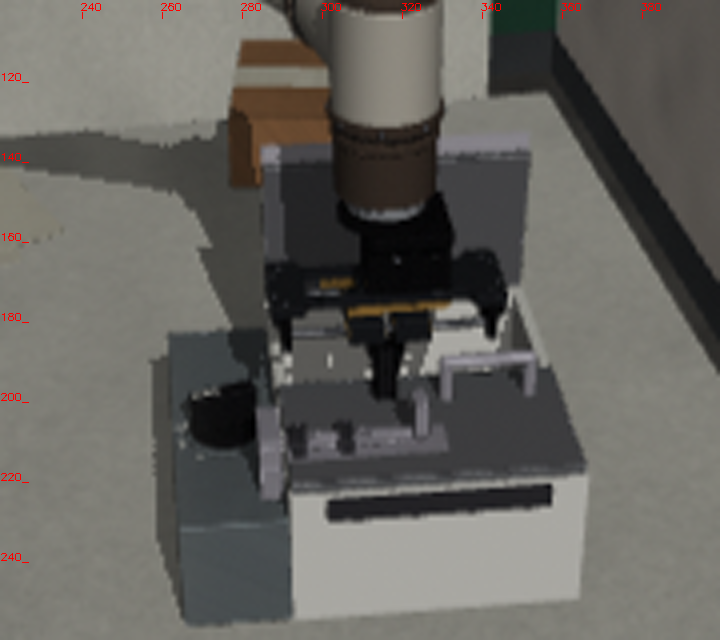

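View pics/s24.png

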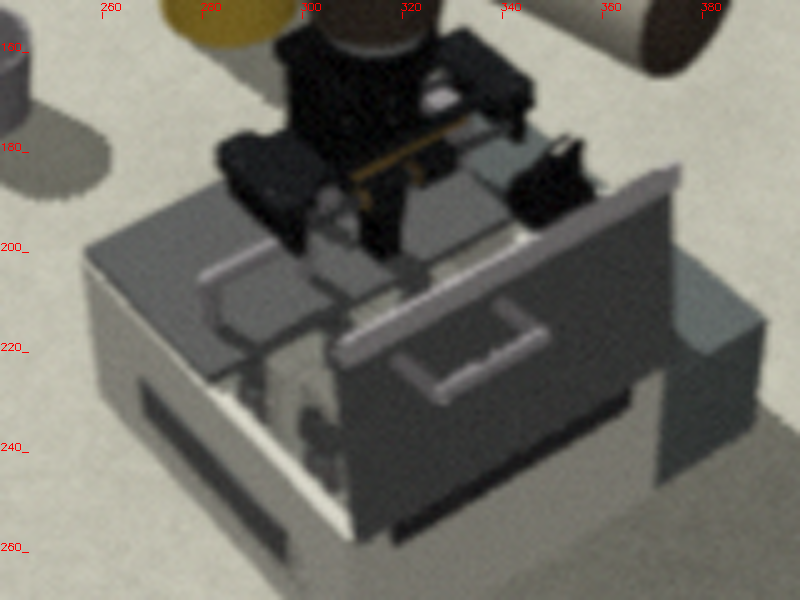

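```bash
python3 -m creep '[0,0,0,-35,0,0,0, 0,0,0,-40,0,0,0, 0,0,0,-40,0,0,0, 0,0,0,-40,0,0,0, 0,0,0,-40,0,0,0]'; python3 -c "
from plan import *
st();plan(chest((-42,195,335)),down(176.2),7)
pr=None
for th in range(84,-1,-6):
    a=np.radians(th); y=145-110*np.cos(a)+10*np.sin(a)+9.5; z=130+110*np.sin(a)+10*np.cos(a)
    print(th,round(y,1),round(z,1), None if pr is None else (round(pr[1]-z,1),round(y-pr[0],1))); pr=(y,z)
"
```

```text
t: 45.2
tool_pos: [577.2, -78.1, 332.6]
tool_rot: [[-0.0, -0.998, 0.068], [0.0, 0.068, 0.998], [-1.0, 0.0, 0.0]]
ft_force: [1.6, -0.2, 0.4]
grip_width: 0.5
t 45.2 tcp [577.2, -78.1, 332.6] chest [-31.6, -27.3, 332.6] q [0.14, 0.26, 0.1, -0.0, -1.41, -0.21] F [1.6, -0.2, 0.4] w 0.5
rows x7 turn(6deg) [-0.003, 0.0, -0.0] shift [-0.34, 1.51, 31.75]
84 152.9 240.4 None
78 141.4 239.7 (np.float64(0.8), np.float64(-11.5))
72 130.0 237.7 (np.float64(2.0), np.float64(-11.4))
66 118.9 234.6 (np.float64(3.1), np.float64(-11.1))
60 108.2 230.3 (np.float64(4.3), np.float64(-10.7))
54 97.9 224.9 (np.float64(5.4), np.float64(-10.2))
48 88.3 218.4 (np.float64(6.4), np.float64(-9.6))
42 79.4 211.0 (np.float64(7.4), np.float64(-8.9))
36 71.4 202.7 (np.float64(8.3), np.float64(-8.1))
30 64.2 193.7 (np.float64(9.1), np.float64(-7.1))
24 58.1 183.9 (np.float64(9.8), np.float64(-6.2))
18 53.0 173.5 (np.float64(10.4), np.float64(-5.1))
12 49.0 162.7 (np.float64(10.9), np.float64(-4.0))
6 46.1 151.4 (np.float64(11.2), np.float64(-2.8))
0 44.5 140.0 (np.float64(11.4), np.float64(-1.6))
```

```bash
python3 -m creep '[0,0,0,-0.5,1.5,31.7,0, 0,0,0,-0.5,1.5,31.7,0, 0,0,0,-0.5,1.5,31.7,0, 0,0,0,-0.5,1.5,31.7,0, 0,0,0,-0.5,1.5,31.7,0]'; python3 -m creep '[0,0,0,-0.5,1.5,31.7,0, 0,0,0,-0.5,1.5,31.7,0, 0,0,0,31,0,0,0, 0,0,0,31,0,0,0, 0,0,0,31,0,0,0]'; python3 -m creep '[0,0,0,0,0,0,0, 0,0,0,0,0,0,0]'; python3 -c "
from plan import *
st()"
```

```text
t: 45.62
tool_pos: [580.7, 81.9, 333.1]
tool_rot: [[-0.0, -0.998, 0.068], [0.0, 0.068, 0.998], [-1.0, 0.0, 0.0]]
ft_force: [1.4, -0.2, 0.7]
grip_width: 0.6
t: 46.03
tool_pos: [582.2, 145.0, 240.1]
tool_rot: [[0.001, -0.998, 0.067], [0.001, 0.067, 0.998], [-1.0, -0.001, 0.001]]
ft_force: [0.5, -0.1, 0.4]
grip_width: 0.5
t: 46.2
tool_pos: [581.8, 143.6, 240.1]
tool_rot: [[-0.003, -0.998, 0.068], [-0.003, 0.068, 0.998], [-1.0, 0.003, -0.003]]
ft_force: [0.2, -0.2, 0.4]
grip_width: 0.4
t 46.2 tcp [581.8, 143.6, 240.1] chest [-41.7, 194.2, 240.1] q [0.51, 0.33, -0.03, 0.0, -1.22, -0.58] F [0.2, -0.2, 0.4] w 0.4
```

```bash
python3 -m creep '[0,0,0,0,0,-25,0, 0,0,0,0,0,-15,0, 0,0,0,1,0,-12,0, 0,0,0,2,0,-11.5,0, 0,0,0,3,0,-11,0]'; python3 -m creep '[0,0,0,4.3,0,-10.7,0, 0,0,0,5.4,0,-10.2,0, 0,0,0,6.4,0,-9.6,0, 0,0,0,7.4,0,-8.9,0, 0,0,0,8.3,0,-8.1,0]'; python3 -c "
from plan import *
st(); im,K,T=cam('scene'); crop(im,220,100,420,250,4,'s25')"
```

```text
t: 46.62
tool_pos: [578.8, 69.3, 237.9]
tool_rot: [[0.006, -0.998, 0.068], [0.002, 0.068, 0.998], [-1.0, -0.006, 0.002]]
ft_force: [-0.4, 2.3, 5.0]
grip_width: 0.3
t: 47.03
tool_pos: [574.3, 21.2, 202.9]
tool_rot: [[0.0, -0.998, 0.068], [-0.001, 0.068, 0.998], [-1.0, -0.0, -0.001]]
ft_force: [0.9, 0.0, 3.7]
grip_width: 0.5
t 47.03 tcp [574.3, 21.2, 202.9] chest [-41.1, 71.6, 202.9] q [0.32, 0.31, -0.15, 0.0, -1.11, -0.39] F [0.9, 0.0, 3.7] w 0.5
```

View pics/s25.png

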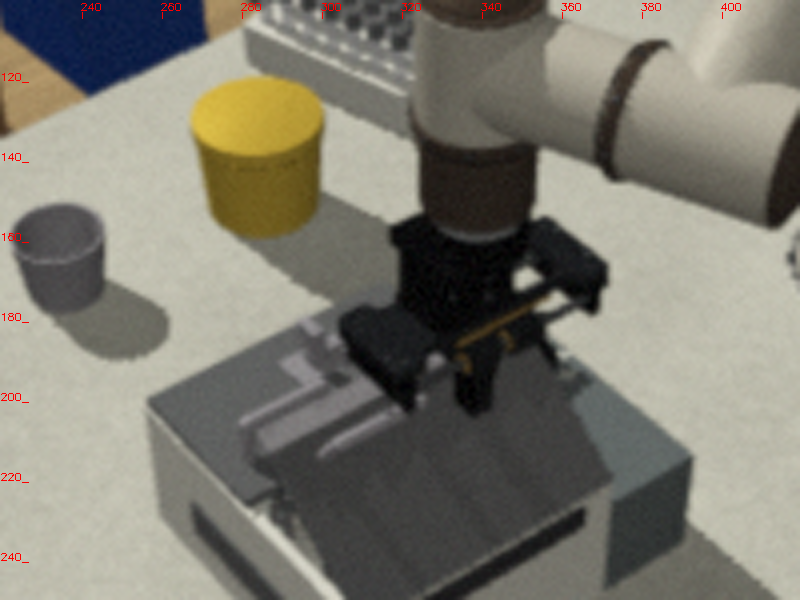

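Passive leaf lies shut; the active one is at about 35° and following the finger. Continue down.

```bash
python3 -m creep '[0,0,0,9,0,-7,0, 0,0,0,9.8,0,-6,0, 0,0,0,10.4,0,-5,0, 0,0,0,10.9,0,-4,0, 0,0,0,10,0,-2.5,0]'; python3 -m creep '[0,0,0,5,0,0,0, 0,0,0,4,0,0,0, 0,0,0,0,0,0,0]'; python3 -m creep '[0,0,0,3,0,0,0, 0,0,0,0,0,0,0]'
```

```text
t: 47.5
tool_pos: [571.4, -3.0, 151.6]
tool_rot: [[-0.003, -0.998, 0.068], [-0.001, 0.068, 0.998], [-1.0, 0.003, -0.001]]
ft_force: [-0.6, -1.1, 2.6]
grip_width: 0.0
t: 47.75
tool_pos: [571.8, -1.9, 142.9]
tool_rot: [[-0.002, -0.998, 0.068], [-0.0, 0.068, 0.998], [-1.0, 0.002, -0.0]]
ft_force: [0.4, 0.7, 0.5]
grip_width: 0.5
t: 47.92
tool_pos: [572.6, -1.6, 141.1]
tool_rot: [[0.0, -0.998, 0.068], [0.0, 0.068, 0.998], [-1.0, -0.0, 0.0]]
ft_force: [0.3, 0.2, -0.1]
grip_width: 0.3
```

```bash
python3 -m creep '[0,0,0,2,0,0,0, 0,0,0,0,0,0,0]'; python3 -m creep '[0,0,0,2,0,0,0, 0,0,0,0,0,0,0]'; python3 -m creep '[0,0,0,2,0,0,0, 0,0,0,0,0,0,0]'
```

```text
t: 48.08
tool_pos: [572.7, -1.6, 140.4]
tool_rot: [[0.001, -0.998, 0.067], [0.0, 0.067, 0.998], [-1.0, -0.001, 0.0]]
ft_force: [-1.2, 0.3, 3.8]
grip_width: 0.4
t: 48.25
tool_pos: [572.8, -1.6, 140.3]
tool_rot: [[0.002, -0.998, 0.067], [-0.0, 0.067, 0.998], [-1.0, -0.002, -0.0]]
ft_force: [-4.3, 0.1, 12.5]
grip_width: 0.5
t: 48.42
tool_pos: [572.9, -1.6, 140.1]
tool_rot: [[0.003, -0.998, 0.066], [-0.001, 0.066, 0.998], [-1.0, -0.003, -0.0]]
ft_force: [-8.7, 1.6, 21.1]
grip_width: 0.6
```

```bash
python3 -m creep '[0,0,0,-35,0,0,0, 0,0,0,-40,0,0,0.4]'; python3 -c "
from plan import *
st();plan(chest((-10.5,-96,215)),down(176.2),5)"
```

```text
t: 48.58
tool_pos: [570.5, -1.8, 209.1]
tool_rot: [[-0.006, -0.998, 0.068], [-0.0, 0.068, 0.998], [-1.0, 0.006, -0.001]]
ft_force: [1.8, 0.2, -0.7]
grip_width: 2.9
t 48.58 tcp [570.5, -1.8, 209.1] chest [-43.3, 48.4, 209.1] q [0.28, 0.31, -0.14, -0.0, -1.13, -0.35] F [1.8, 0.2, -0.7] w 2.9
rows x5 turn(6deg) [-0.003, -0.002, -0.011] shift [-1.2, -6.57, -28.88]
```

```bash
python3 -m creep '[0,0,0,-1,-6.5,-29,0.4, 0,0,0,-1,-6.5,-29,0.4, 0,0,0,-1,-6.5,-29,0.4, 0,0,0,-1,-6.5,-29,0.4, 0,0,0,-1,-6.5,-29,0.4]'; python3 -m creep '[0,0,0,0,0,0,0.4, 0,0,0,0,0,0,0.4]'; python3 -c "
from plan import *
st();im,K,T=cam('wrist'); crop(im,200,120,480,320,2.8,'w26');print(proj(K,T,chest((-11,-96,181))))"
```

```text
t: 49.0
tool_pos: [595.2, -149.7, 215.6]
tool_rot: [[0.001, -0.998, 0.067], [0.001, 0.067, 0.998], [-1.0, -0.001, 0.001]]
ft_force: [0.3, 0.1, -0.0]
grip_width: 31.0
t: 49.17
tool_pos: [595.0, -149.9, 214.9]
tool_rot: [[-0.0, -0.998, 0.071], [0.001, 0.071, 0.998], [-1.0, 0.0, 0.001]]
ft_force: [-0.6, 0.4, -0.7]
grip_width: 34.0
t 49.17 tcp [595.0, -149.9, 214.9] chest [-9.1, -97.7, 214.9] q [0.02, 0.37, -0.03, -0.0, -1.17, -0.09] F [-0.6, 0.4, -0.7] w 34.0
[[321.71108205 236.97684874]]
```

View pics/w26.png

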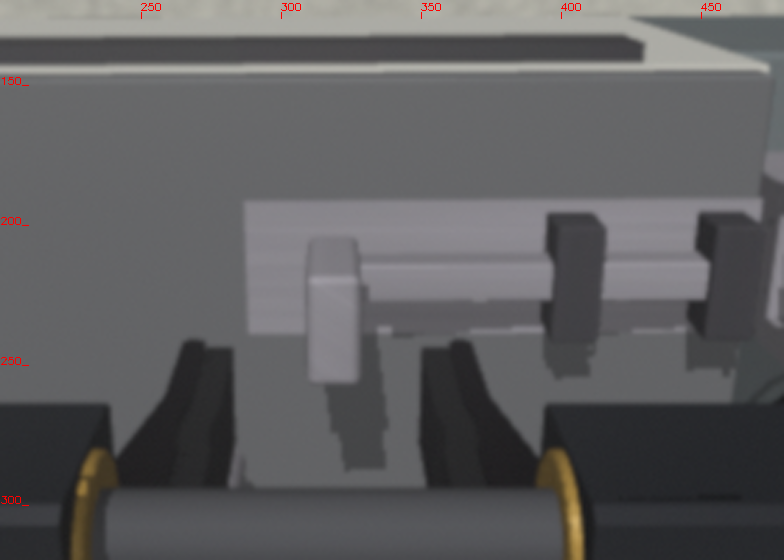

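```bash
python3 -m creep '[0,0,0,14,0.5,1,0.4, 0,0,0,14,0.5,1,0.4, 0,0,0,12,0,0,0.4, 0,0,0,10,0,0,0.4, 0,0,0,0,0,0,0.4]';  python3 -m creep '[0,0,0,0,0,0,0, 0,0,0,0,0,0,0, 0,0,0,0,0,0,0, 0,0,0,0,0,0,0, 0,0,0,0,0,0,0]' 25; python3 -m creep '[0,0,0,0,9,0,0, 0,0,0,0,9,0,0, 0,0,0,0,9,0,0, 0,0,0,0,7,0,0, 0,0,0,0,0,0,0]'; python3 -c "
from plan import *
st()"
```

```text
t: 49.63
tool_pos: [592.8, -145.3, 163.0]
tool_rot: [[-0.004, -0.998, 0.067], [0.001, 0.067, 0.998], [-1.0, 0.005, 0.001]]
ft_force: [0.3, 0.3, -0.3]
grip_width: 34.6
t: 50.05
tool_pos: [594.0, -146.7, 166.2]
tool_rot: [[0.0, -0.998, 0.068], [0.0, 0.068, 0.998], [-1.0, -0.0, 0.0]]
ft_force: [-1.3, 1.2, 1.1]
grip_width: 11.5
t: 50.47
tool_pos: [558.4, -144.4, 166.2]
tool_rot: [[-0.001, -0.998, 0.068], [0.0, 0.068, 0.998], [-1.0, 0.001, 0.0]]
ft_force: [-0.8, 0.8, 4.8]
grip_width: 11.9
t 50.47 tcp [558.4, -144.4, 166.2] chest [-45.9, -94.7, 166.2] q [0.03, 0.35, -0.19, -0.0, -1.03, -0.1] F [-0.8, 0.8, 4.8] w 11.9
```

```bash
python3 -m creep '[0,0,0,0,2,0,0, 0,0,0,0,0,0,0]'; python3 -m creep '[0,0,0,0,2,0,0, 0,0,0,0,0,0,0]'; python3 -m creep '[0,0,0,0,2,0,0, 0,0,0,0,0,0,0]'
```

```text
t: 50.63
tool_pos: [558.1, -144.4, 166.1]
tool_rot: [[0.001, -0.998, 0.068], [-0.0, 0.068, 0.998], [-1.0, -0.001, -0.0]]
ft_force: [0.7, 0.5, 5.4]
grip_width: 11.7
t: 50.8
tool_pos: [557.0, -144.3, 166.1]
tool_rot: [[0.002, -0.998, 0.068], [-0.0, 0.068, 0.998], [-1.0, -0.002, -0.0]]
ft_force: [2.1, 1.7, 5.2]
grip_width: 11.8
t: 50.97
tool_pos: [555.9, -144.2, 166.2]
tool_rot: [[0.004, -0.998, 0.068], [-0.001, 0.068, 0.998], [-1.0, -0.004, -0.0]]
ft_force: [4.5, -0.5, 4.3]
grip_width: 11.9
```

```bash
python3 -m creep '[0,0,0,0,2,0,0, 0,0,0,0,0,0,0]'; python3 -m creep '[0,0,0,0,2,0,0, 0,0,0,0,0,0,0]'
```

```text
t: 51.13
tool_pos: [555.8, -144.2, 166.2]
tool_rot: [[0.008, -0.998, 0.067], [-0.001, 0.067, 0.998], [-1.0, -0.008, -0.0]]
ft_force: [8.8, -1.8, 1.3]
grip_width: 11.8
t: 51.3
tool_pos: [555.7, -144.2, 166.2]
tool_rot: [[0.012, -0.998, 0.067], [-0.001, 0.067, 0.998], [-1.0, -0.013, -0.0]]
ft_force: [13.0, -2.8, -1.8]
grip_width: 11.4
```

```bash
python3 -m creep '[0,0,0,0,-3,0,0, 0,0,0,0,-1,0,0.3, 0,0,0,0,0,0,0.3, 0,0,0,0,0,0,0.4, 0,0,0,-15,0,0,0.4]'; python3 -m creep '[0,0,0,-35,0,0,0.4, 0,0,0,-40,0,0,0.6, 0,0,0,-40,0,0,0.6, 0,0,0,-40,0,0,0.6, 0,0,0,0,0,0,0.6]'; python3 -c "
from plan import *
st();im,K,T=cam('wrist'); cv2.imwrite('pics/w27.png',im); np.savez('w27.npz',K=K,T=T)
im,K,T=cam('side'); crop(im,220,120,400,270,4,'d27')"
```

```text
t: 51.72
tool_pos: [549.9, -143.6, 175.9]
tool_rot: [[-0.012, -0.998, 0.069], [0.002, 0.069, 0.998], [-1.0, 0.012, 0.001]]
ft_force: [-0.3, -0.9, 0.0]
grip_width: 30.0
t: 52.13
tool_pos: [555.9, -145.2, 343.8]
tool_rot: [[0.012, -0.998, 0.068], [-0.003, 0.068, 0.998], [-1.0, -0.013, -0.002]]
ft_force: [0.7, 0.5, 1.0]
grip_width: 50.1
t 52.13 tcp [555.9, -145.2, 343.8] chest [-48.4, -95.6, 343.8] q [0.03, 0.23, 0.09, 0.0, -1.41, -0.1] F [0.7, 0.5, 1.0] w 50.1
```

View pics/w27.png

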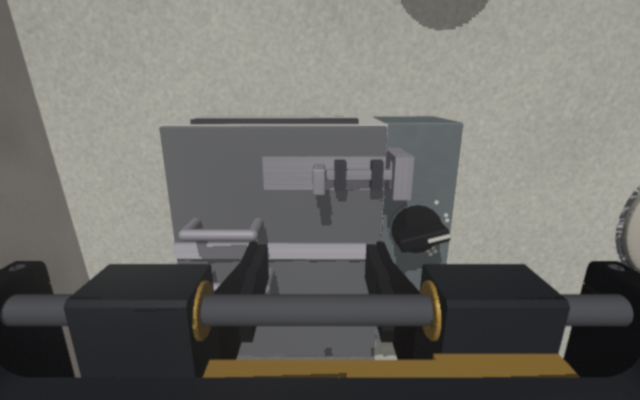

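View pics/d27.png

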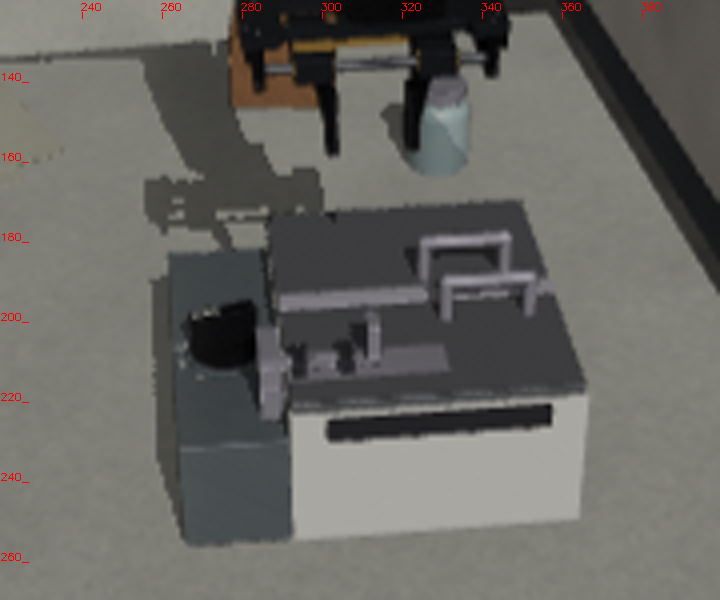

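```bash
python3 -c "
from plan import *
plan(chest((-164,-21.5,250)),down(104.2),12)"
```

```text
rows x12 turn(6deg) [0.998, 0.001, -0.0] shift [7.18, 11.98, -0.06]
```

```bash
python3 -m creep '[1,0,0,7.2,12,0,0.6, 1,0,0,7.2,12,0,0.6, 1,0,0,7.2,12,0,0.6, 1,0,0,7.2,12,0,0.6, 1,0,0,7.2,12,0,0.6]'; python3 -m creep '[1,0,0,7.2,12,0,0.6, 1,0,0,7.2,12,0,0.6, 1,0,0,7.2,12,0,0.6, 1,0,0,7.2,12,0,0.6, 1,0,0,7.2,12,0,0.6]'; python3 -m creep '[1,0,0,7.2,12,0,0.6, 1,0,0,7.2,12,0,0.6, 0,0,0,0,0,0,0.6, 0,0,0,0,0,0,0.6]'; python3 -c "
from plan import *
st();im,K,T=cam('wrist'); crop(im,180,100,480,320,2.6,'w28'); np.savez('w28.npz',K=K,T=T)
print(proj(K,T,chest((-164,-21.5,154))));plan(chest((-164,-21.5,130)),down(104.2),5)"
```

```text
t: 52.65
tool_pos: [494.4, -127.6, 296.1]
tool_rot: [[-0.007, -0.827, 0.563], [0.001, 0.563, 0.827], [-1.0, 0.006, -0.003]]
ft_force: [-0.2, -0.1, 0.1]
grip_width: 52.5
t: 53.07
tool_pos: [453.0, -85.0, 260.5]
tool_rot: [[-0.007, -0.435, 0.901], [-0.0, 0.901, 0.435], [-1.0, 0.003, -0.006]]
ft_force: [0.7, 0.6, 0.0]
grip_width: 52.4
t: 53.4
tool_pos: [444.6, -63.2, 247.1]
tool_rot: [[-0.005, -0.246, 0.969], [-0.001, 0.969, 0.246], [-1.0, 0.001, -0.005]]
ft_force: [-0.4, 0.2, 0.1]
grip_width: 52.2
t 53.4 tcp [444.6, -63.2, 247.1] chest [-164.8, -21.2, 247.1] q [0.22, 0.06, -0.35, -0.0, -1.16, -1.54] F [-0.4, 0.2, 0.1] w 52.2
[[315.4113768  204.43199526]]
rows x5 turn(6deg) [0.001, -0.007, -0.0] shift [23.57, -0.03, 0.03]
```

View pics/w28.png

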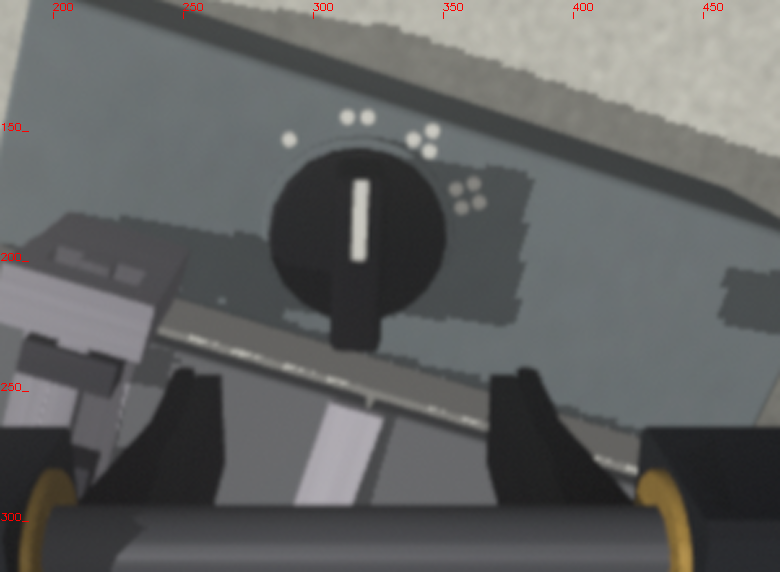

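```bash
python3 -m creep '[0,0,0,25,0,0,0.5, 0,0,0,25,0,0,0.5, 0,0,0,25,0,0,0.5, 0,0,0,20,0,0,0.5, 0,0,0,15,0,0,0.5]'; python3 -m creep '[0,0,0,5,0,0,0.5, 0,0,0,0,0,0,0.5]';python3 -m creep '[0,0,0,0,0,0,0, 0,0,0,0,0,0,0, 0,0,0,0,0,0,0, 0,0,0,0,0,0,0, 0,0,0,0,0,0,0]' 30;  python3 -c "
from plan import *
st()"
```

```text
t: 53.87
tool_pos: [445.3, -63.9, 137.0]
tool_rot: [[-0.003, -0.244, 0.97], [-0.0, 0.97, 0.244], [-1.0, 0.0, -0.003]]
ft_force: [0.4, -0.0, -0.1]
grip_width: 43.9
t: 54.03
tool_pos: [445.6, -63.8, 132.8]
tool_rot: [[-0.004, -0.244, 0.97], [-0.001, 0.97, 0.244], [-1.0, 0.0, -0.004]]
ft_force: [0.1, 0.4, -0.5]
grip_width: 43.6
t: 54.45
tool_pos: [446.8, -63.1, 134.7]
tool_rot: [[0.001, -0.244, 0.97], [0.0, 0.97, 0.244], [-1.0, 0.0, 0.001]]
ft_force: [0.4, 2.1, 1.7]
grip_width: 18.1
t 54.45 tcp [446.8, -63.1, 134.7] chest [-162.7, -20.9, 134.7] q [0.22, 0.18, -0.53, -0.0, -0.86, -1.55] F [0.4, 2.1, 1.7] w 18.1
```

```bash
python3 -m creep '[0,0,0,0,0,0,0, 0.6,0,0,0,0,0,0, 0.6,0,0,0,0,0,0, 0.6,0,0,0,0,0,0, 0.6,0,0,0,0,0,0]'; python3 -m creep '[0.6,0,0,0,0,0,0, 0.6,0,0,0,0,0,0, 0.6,0,0,0,0,0,0, 0.6,0,0,0,0,0,0, 0.6,0,0,0,0,0,0]'; python3 -m creep '[0.6,0,0,0,0,0,0, 0,0,0,0,0,0,0, 0,0,0,0,0,0,0]';  python3 -c "
from plan import *
st(); s=arm.sense(); print(s['ft_torque']); im,K,T=cam('wrist'); crop(im,180,100,480,320,2.6,'w29')"
```

```text
t: 54.87
tool_pos: [446.4, -62.7, 134.7]
tool_rot: [[0.0, 0.007, 1.0], [0.0, 1.0, -0.007], [-1.0, 0.0, 0.0]]
ft_force: [-1.6, 1.6, 3.0]
grip_width: 16.0
t: 55.28
tool_pos: [446.3, -63.3, 134.7]
tool_rot: [[-0.0, 0.316, 0.949], [-0.001, 0.949, -0.316], [-1.0, -0.001, 0.0]]
ft_force: [-1.7, -1.2, 3.0]
grip_width: 15.3
t: 55.53
tool_pos: [446.3, -63.4, 134.7]
tool_rot: [[-0.0, 0.371, 0.929], [-0.001, 0.929, -0.371], [-1.0, -0.001, 0.0]]
ft_force: [-2.6, -0.3, 5.2]
grip_width: 15.4
t 55.53 tcp [446.3, -63.4, 134.7] chest [-163.1, -21.3, 134.7] q [0.22, 0.18, -0.53, 0.0, -0.86, -2.17] F [-2.6, -0.3, 5.2] w 15.4
[-0.43903277  0.68714994 -0.02308054]
```

View pics/w29.png

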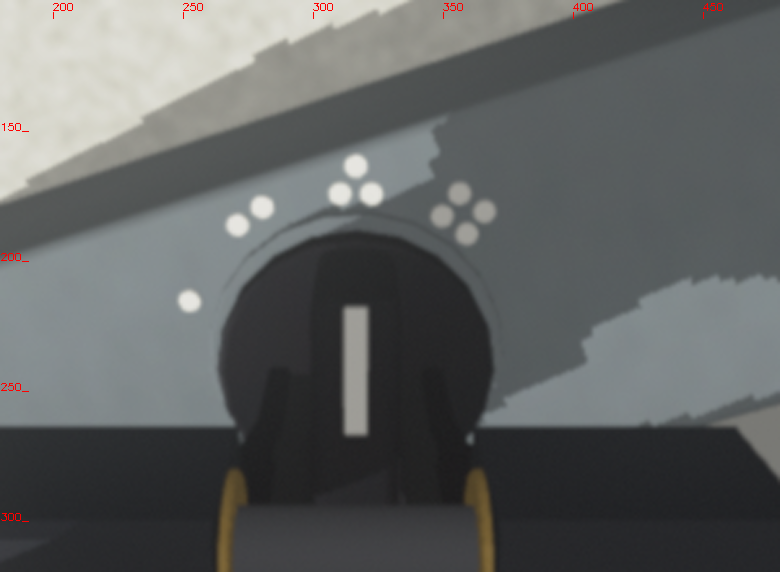

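Pointer (355,305–435 in the crop) now aims at the three-pip group (355,180). Release, rise and check.

```bash
python3 -m creep '[0,0,0,0,0,0,0.4, 0,0,0,0,0,0,0.5, 0,0,0,0,0,0,0.5, 0,0,0,0,0,0,0.5, 0,0,0,-15,0,0,0.5]'; python3 -m creep '[0,0,0,-30,0,0,0.5, 0,0,0,-40,0,0,0.5, 0,0,0,-40,0,0,0.5, 0,0,0,-40,0,0,0.5, 0,0,0,0,0,0,0.5]';  python3 -m creep '[0,0,0,0,0,0,0.5, 0,0,0,0,0,0,0.5]'; python3 -c "
from plan import *
st();im,K,T=cam('wrist'); cv2.imwrite('pics/w30.png',im)
im,K,T=cam('side'); crop(im,220,120,400,270,4,'d30'); im,K,T=cam('scene'); crop(im,220,100,460,280,3.2,'s30')"
```

```text
t: 56.0
tool_pos: [444.5, -63.2, 146.7]
tool_rot: [[-0.006, 0.373, 0.928], [-0.0, 0.928, -0.373], [-1.0, -0.003, -0.006]]
ft_force: [0.1, -0.1, 0.3]
grip_width: 39.7
t: 56.42
tool_pos: [450.7, -63.4, 307.6]
tool_rot: [[0.017, 0.371, 0.928], [0.0, 0.928, -0.371], [-1.0, 0.006, 0.016]]
ft_force: [1.1, 0.1, 0.7]
grip_width: 43.3
t: 56.58
tool_pos: [446.0, -63.0, 298.3]
tool_rot: [[-0.001, 0.373, 0.928], [0.001, 0.928, -0.373], [-1.0, 0.0, -0.001]]
ft_force: [-1.6, -0.2, -0.1]
grip_width: 43.5
t 56.58 tcp [446.0, -63.0, 298.3] chest [-163.5, -20.9, 298.3] q [0.22, 0.03, -0.26, -0.0, -1.28, -2.17] F [-1.6, -0.2, -0.1] w 43.5
```

View pics/w30.png

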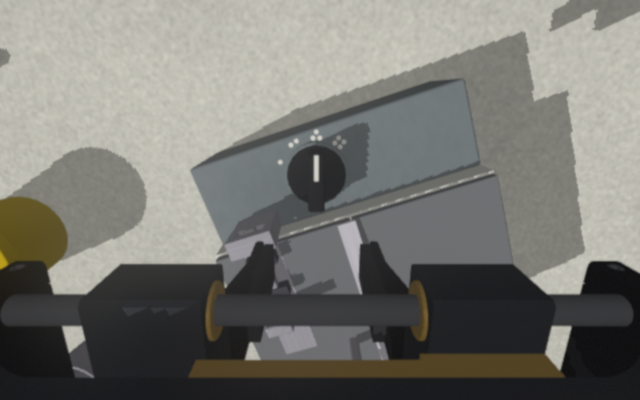

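View pics/d30.png

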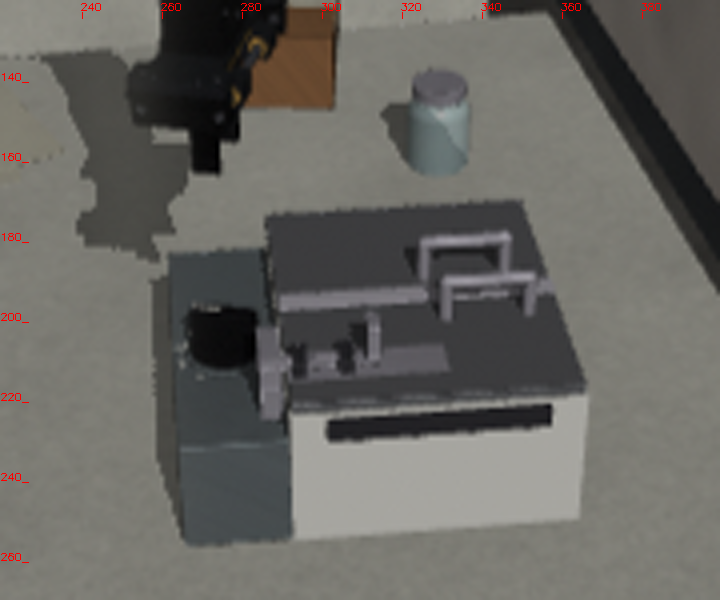

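View pics/s30.png

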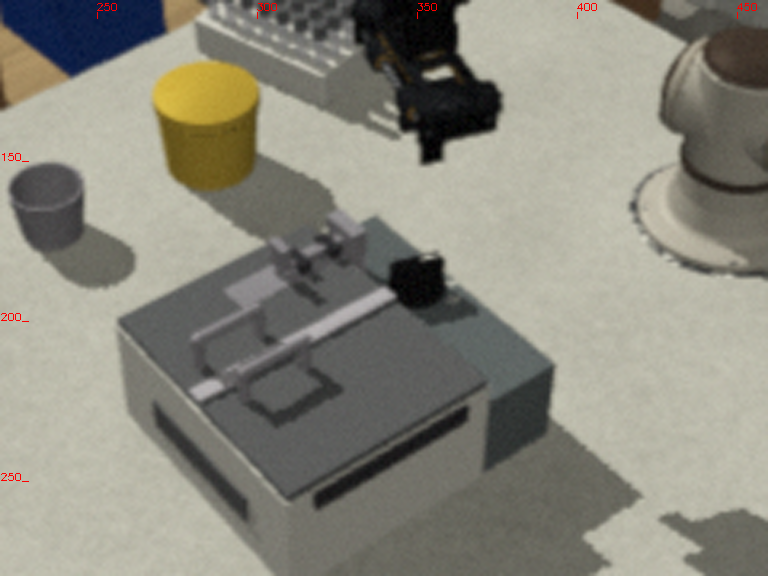

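```bash
python3 - <<'E'
from plan import *
a=cv2.imread("pics/side0.png").astype(int); im,K,T=cam("side"); d=np.abs(im.astype(int)-a).max(2)[160:260,285:372]; print("diff>60 px",(d>60).sum())
print(arm.job_done()); st()
E
```

```text
diff>60 px 17
the job is handed in; nothing more can be done
None
the job is handed in; nothing more can be done
```

The job is done and handed in, at about 57 s of the 210 s allowed; no verdict was reported.

**What I did, in order:**
1. Drew the bolt back about 37 mm with the passive leaf still shut.
2. Swung the active leaf and then the passive leaf open by their bars, each to about 84°.
3. Stood all three racks in a row on the chest floor, at chest x of about +65, 0 and −62 mm.
4. Shut the passive leaf, then the active leaf. I pressed each down until the fingertip stopped at the lid's height of 140 mm (contact force 19–21 N).
5. Pushed the bolt against its stop (13 N) and released it. The tool ended within 1 mm of where it first gripped the tab.
6. Turned the dial 36° from two pips to three pips and released it.

**Last checks:**
- **Racks:** the last picture before the leaves were shut shows all three upright inside. They can't be seen under the shut lid, so I could not check them after that.
- **Leaves and bolt:** the side-camera crop of the lid and bolt matches the starting picture, apart from 17 pixels.
- **Dial:** the wrist picture shows the pointer still on the three-pip group after release.
- **Bystanders:** the tub, jar and cup look to be standing where they were; I compared them by eye only.
- **Gripper:** it is clear of everything, about 145 mm above the dial.

**Errors along the way:** the wrist and scene cameras disagreed on the chest position by about 4 mm in x, and I used the wrist reading. I also overshot the passive bar by about 6 mm before gripping it, which gave a 14 N side force, and corrected that before lifting.

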